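# Tip the rinse canister out under the extraction hood

## Robot

A 6-joint arm with a two-finger parallel gripper is mounted at the origin on the work surface; the furniture and walls round the work are solid. World frame = base frame: x ahead of the robot, y to its left, z up, the work surface at z = 0. Lengths are in m, angles in degrees, forces in N, time in s.
With the tool pointing down it reaches from about 0.3 to 0.775 m from the base axis. Payload 14.6 kg.
Tool frame: the origin (TCP) lies between the finger pads; the fingertips stand 14 mm ahead of it and the grasp point (between the pads) lies 5 mm behind it; z points along the fingers, y is the direction in which the jaws open and shut (so a half turn about z gives the same grasp; the last joint's range is limited). The gripper opens to 85 mm and grips with 20 to 120 N. Pads are 22 mm wide; open, the fingers measure 114 mm over their backs; the gripper's body (76 mm by 85 mm) begins 54 mm behind the grasp point. The pads swing forward as they close: fully open they stand 13 mm farther back than shut.
Start: joints at [59.782, 17.183, 87.147, -0, 75.671, -3.816], TCP at [0.245, 0.493, 0.245] pointing down, gripper open.
Joint ranges: [-173.82, 173.82], [-45.26, 126.66], [13.44, 144.39], [-59.66, 239.66], [0, 175.72], [-146.38, 146.38]. Speed limits (degrees/s): [127.2, 127.2, 147.25, 180, 180, 180].

## Interface

Orientations are given as a 3x3 rotation matrix whose columns are the frame's x, y, z axes.
In Python, from plant import status, snapshot, order gives the robot as it stands.
- The arm moves only by the tool apply_moves, never from a script. Its argument "targets" is a list of rows, each an object with "dp": the shift along the tool's x, y, z in cm, a list of three; "twist": the turn, a rotation vector about the tool's x, y, z in rad, a list of three. In form: [{"dp": [dx, dy, dz], "twist": [rx, ry, rz]}, ...]. A call has 1 to 8 rows; each row is the pose to reach, as a shift and turn from the pose commanded when the call began, along the tool's axes at that moment; what a row does not reach only later rows make up. A row lasts 1/12 s, in which the tool goes at most 41.7 mm and 7.16 degrees, less where a joint would pass 70% of its speed; a pose out of reach is approached as far as the arm can. A call with a gripper value outside its range is refused whole. "jaw" is the finger opening in cm, from 0 to 8.54, set as the call begins (left out, the last holds). The fingers move at their own pace and stop on an object; "grip_force" is the grip in N (left out, the last holds). Time passes only in rows, so rows that repeat a pose let the fingers close. It gives the time, the measured TCP pose, the force and the opening at its end, in the units of the state.
- status.observe(): the state, without advancing time (a new reading comes with each control period).
- snapshot(name): name is "scene" or "top" or "wrist"; returns a dict with "color" (420x560x3 uint8, red, green, blue), "fx", "fy", "cx", "cy" (pixels), "R" (3x3) and "t" (3): a world point X has camera coordinates R X + t; the wrist camera has in their place "hand_eye" (4x4, takes a point from camera to tool coordinates, whose origin is the TCP and whose axes are the flange's). Camera axes: x right, y down, z forward; pixel columns grow to the right and rows downward; lengths in m; the calibration is good to about 2 mm. The wrist camera is an equidistant fisheye: a pixel r from the principal point sees the ray r / f radians off the axis. A picture is of the moment at which its call begins: read the wrist's pose just before it. There is no depth.
- order.hand_in(): hands the job in, once; it reports no verdict.
The state is a dict: "t": time; "q": joint angles; "qd": joint speeds; "effort": joint torques, N m; "ee_pos": TCP position; "tool_rot": TCP orientation; "force": force on the tool from outside, world axes, zero at the start; "ft_torque": the same for the moment, N m; "grip_width": finger opening in m.
Only numpy, scipy, OpenCV 4.12 (cv2) and the standard library are available. Lean on these libraries where they do the work, as an engineer would, in place of code of your own. Each camera call takes 0.05 s, during which the arm holds its last target.

## Task

The bottle stoppers have soaked in the tall metal canister, and it must be emptied under the low extraction hood. Without lifting it off the bench or disturbing the block, tape roll and tin nearby, slide the canister by its handle fully home into the hood's tipping cradle, then swing the cradle's lever over to its far stop so that all four stoppers tip out into the drain tray. Swing the lever back until the canister stands fully upright again, still home in the cradle, and let go.

Things in the scene. Friction and masses are not known exactly. Their poses are not given: they have to be found in the camera images.
- canister: Tall open sheet-metal canister: 72 mm along its x, 90 along its y, 160 tall, wall 3, about 0.4 kg; four white stoppers inside. Origin: centre of its underside, z up, front -x (handle side). On each side (+y, -y) a rib lies along x over the whole 72 mm: 8 mm thick, out to y = 55.5, its middle 100 mm up; the ribs slide in the cradle's slots.
- canister_grip (a point): Point on the axis of the canister's handle; axes as the canister's. The handle is a round black bar, 18 mm thick, along the canister's x at y = -20 mm, 60 mm above the underside, from the front face (x = -36) to x = -129 mm; this point is at x = -98.
- hood: Low clear extraction hood, fixed on the bench. Origin on the bench under the canister's home place; x points into the hood, the open front is -x, z up. Roof underside 242 mm up (clears the turning canister by 10 mm), from x = -24 (trim 254 mm high) to 70 mm; back panel x = 66; sides y = +104 and -248 mm, from x = -22 back. Grey spigot on the roof, to 308 mm.
- cradle_pivot (a point): Point on the pivot axis of the tipping cradle, which runs along the hood's x at hood y = -42 mm, 100 mm above the bench; axes as the hood's.
- cradle (a joint): Hinge of the tipping cradle in the hood. 0 = upright, at its stop; grows as the canister's top tips towards the hood's -y, over the drain tray (a right-handed turn about the hood's +x), to 2.44 rad at the far stop, mouth down. Stiff: takes up to 7 N at its lever and stays where it is left, loaded or not.
- lever_grip (a point): Point on the axis of the cradle's tipping lever, a round black grip 18 mm thick that points out of the hood along its -x, left of the canister's way in; turns with the cradle, 130 mm from the pivot axis. At joint 0 it lies at hood x = -108, y = +82, 140 mm above the bench; the black grip runs from x = -71 to -145. At mid-swing it is 230 mm up, at the far stop at y = -162, 149 mm up.
- cradle_home (a point): Where the canister's origin lies when fully home (axes then agree); turns with the cradle. At joint 0: hood x = 1, y = 0, 1.5 mm above the bench. Two channel arms, webs 115 mm apart, run from the back stop (x = 38) to x = -38, flaring to -65. Canister stands on the bench and slides in; short ramps under the ribs (x -38 to -22) lift it 1.5 mm. Slots are 97.5 to 108 mm up; play 2 mm each side.
- tray_floor (a point): Centre of the inner floor of the fixed steel drain tray in the hood, right of the cradle, 4 mm above the bench; axes as the hood's. Inside 102 mm along x, 158 along y, 37 deep; its outside spans hood x -46 to 62, y -80 to -244, rim 41 mm up.
- stopper_0: White bottle stopper, 27 mm across, 30 mm tall; origin: centre of its underside. One of four alike, standing in the canister at the start.
- stopper_1: White bottle stopper, 27 mm across, 30 mm tall; origin: centre of its underside. One of four alike, standing in the canister at the start.
- stopper_2: White bottle stopper, 27 mm across, 30 mm tall; origin: centre of its underside. One of four alike, standing in the canister at the start.
- stopper_3: White bottle stopper, 27 mm across, 30 mm tall; origin: centre of its underside. One of four alike, standing in the canister at the start.
- wood_block: Bystander: wooden sanding block, 60 x 90 x 45 mm tall; origin: centre of its underside. The three bystanders swap places from start to start.
- tape_roll: Bystander: roll of masking tape lying flat, 106 mm across, 38 mm tall; origin: centre of its underside.
- small_tin: Bystander: small ink tin, 70 mm across, 48 mm tall; origin: centre of its underside.

How it is judged:
By the outcome, as a careful person would: the job done as asked, in the order asked, and still so for the second after the job is handed in, with the robot touching nothing.
It also fails if it takes over 72 s, if anything falls off the work surface, if the arm or the gripper's body presses on something with over 40 N, if the wrist force passes 120 N, or if a joint passes its speed limit or range.

## Working session

There is one attempt and no reset: what is moved stays moved. The work goes in short steps, Python scripts to look and compute and a tool call to move; the robot and the scene stay as the last step left them, time stands still between calls to the robot, and variables do not carry over. Pictures are saved under pics/ and viewed, and the job is handed in when it is done.

Besides the shell and the picture viewer there is one more tool, called by a JSON object that holds its "fn" and its "kwargs", one argument or row to a line. apply_moves: Moves the arm, as the interface text tells. Its arguments: {"type":"object","properties":{"targets":{"type":"array","items":{"type":"object","properties":{"dp":{"type":"array","items":{"type":"number"}},"twist":{"type":"array","items":{"type":"number"}}}}},"jaw":{"type":"number"},"grip_force":{"type":"number"}},"required":["targets"]}

```bash
ls; mkdir -p pics
python3 - <<'E'
from plant import status, snapshot
import cv2, numpy as np
s=status.observe()
for k,v in s.items(): print(k,np.round(v,4).tolist())
for n in ["scene","top","wrist"]:
    d=snapshot(n); cv2.imwrite(f"pics/{n}0.png",d["color"][:,:,::-1])
    print(n,{k:np.round(v,4).tolist() for k,v in d.items() if k!="color"})
E
```

```text
pics
t 0.0
q [59.7825, 17.2174, 87.1794, 0.002, 75.6703, -3.8163]
qd [0.0658, -0.1443, -0.1461, 0.0284, 0.0409, 0.0141]
effort [0.0035, -54.3495, -36.1799, 0.0001, 0.0039, -0.0]
ee_pos [0.2445, 0.4925, 0.2447]
tool_rot [[-0.8957, 0.4447, -0.0006], [0.4447, 0.8957, -0.001], [0.0001, -0.0012, -1.0]]
force [-0.4732, 0.1056, -0.928]
ft_torque [0.0307, 0.0242, -0.0064]
grip_width 0.0857
scene {'fx': 385.9114, 'fy': 385.9114, 'cx': 278.5706, 'cy': 208.821, 'R': [[0.5808, -0.814, 0.0075], [-0.4571, -0.3337, -0.8244], [0.6736, 0.4754, -0.5659]], 't': [-0.3371, 0.3196, 0.9012]}
top {'fx': 398.9481, 'fy': 398.9481, 'cx': 275.1014, 'cy': 201.3224, 'R': [[-0.0171, -0.9983, -0.0565], [-0.983, 0.0271, -0.1814], [0.1826, 0.0525, -0.9818]], 't': [0.0036, 0.5099, 0.989]}
wrist {'fx': 325.1923, 'fy': 325.1923, 'cx': 273.4419, 'cy': 211.0391, 'hand_eye': [[0.0005, -0.964, -0.2658, 0.0672], [1.0, 0.0003, 0.0009, -0.0006], [-0.0008, -0.2658, 0.964, -0.1285], [0.0, 0.0, 0.0, 1.0]]}
```

View pics/scene0.png

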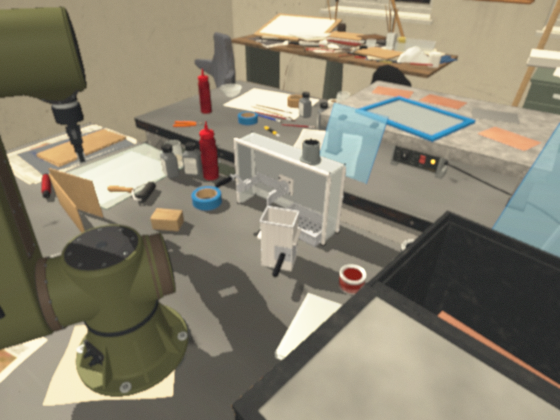

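View pics/top0.png

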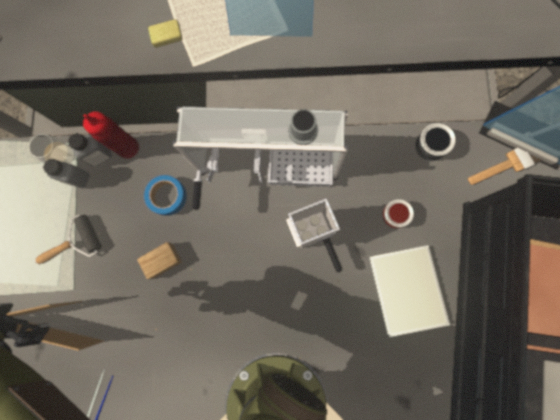

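View pics/wrist0.png

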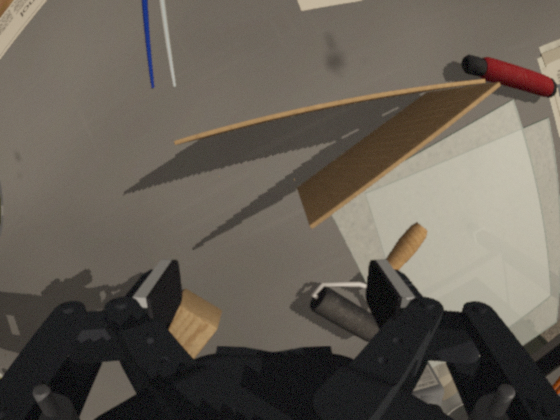

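Run:
```python
import cv2
a=cv2.imread("pics/top0.png")
cv2.imwrite("pics/topz.png",cv2.resize(a[95:285,165:365],None,fx=4,fy=4,interpolation=cv2.INTER_CUBIC)[:600*2])
cv2.imwrite("pics/topz1.png",cv2.resize(a[95:215,165:365],None,fx=4,fy=4,interpolation=cv2.INTER_CUBIC))
cv2.imwrite("pics/topz2.png",cv2.resize(a[190:280,275:365],None,fx=6,fy=6,interpolation=cv2.INTER_CUBIC))
b=cv2.imread("pics/scene0.png")
cv2.imwrite("pics/scz.png",cv2.resize(b[130:280,220:400],None,fx=4,fy=4,interpolation=cv2.INTER_CUBIC))
```

```text
(no output)
```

View pics/topz1.png

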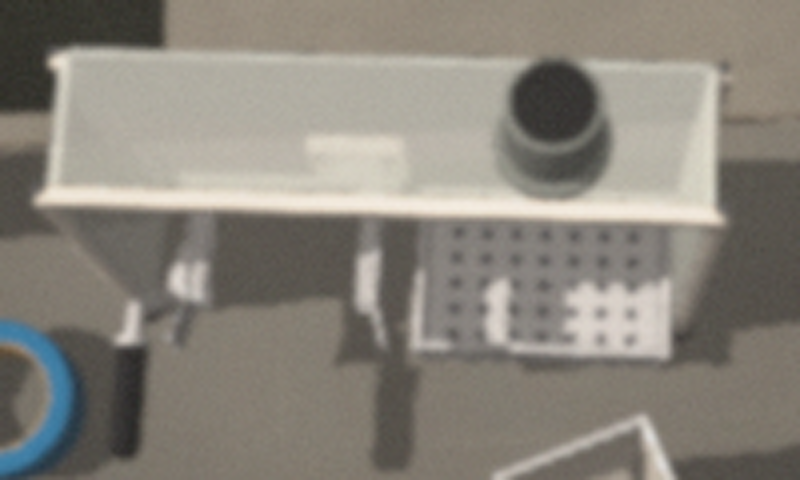

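View pics/topz2.png

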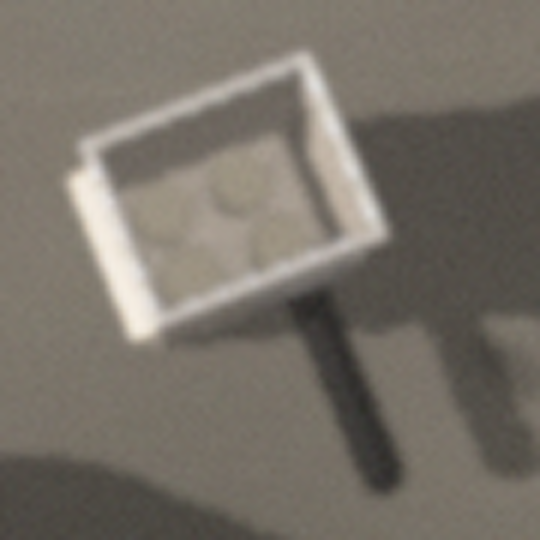

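View pics/scz.png

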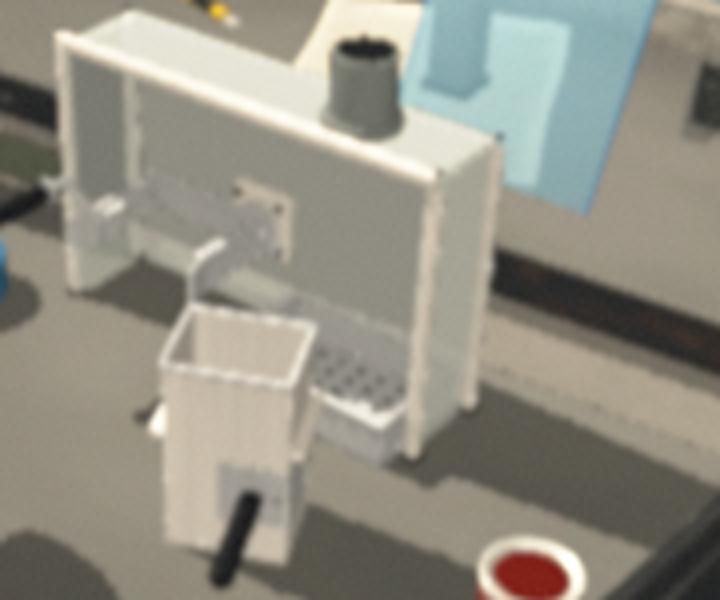

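```bash
cat > h.py <<'E'
import numpy as np, cv2
from plant import status, snapshot
def ray(d,px):
    uv=np.array([(px[0]-d["cx"])/d["fx"],(px[1]-d["cy"])/d["fy"],1.0])
    R=np.array(d["R"]);t=np.array(d["t"])
    return -R.T@t, R.T@uv
def onz(d,px,z):
    o,v=ray(d,px); return o+v*(z-o[2])/v[2]
def tri(d1,p1,d2,p2):
    o1,v1=ray(d1,p1);o2,v2=ray(d2,p2)
    s,*_=np.linalg.lstsq(np.c_[v1,-v2],o2-o1,rcond=None)
    a=o1+s[0]*v1;b=o2+s[1]*v2
    return (a+b)/2,np.linalg.norm(a-b)
def fit2(local,world):
    # rigid 2D fit world = R(th) local + t
    L=np.array(local)[:,:2];W=np.array(world)[:,:2]
    lc=L-L.mean(0);wc=W-W.mean(0)
    th=np.arctan2((lc[:,0]*wc[:,1]-lc[:,1]*wc[:,0]).sum(),(lc*wc).sum())
    R=np.array([[np.cos(th),-np.sin(th)],[np.sin(th),np.cos(th)]])
    t=W.mean(0)-R@L.mean(0)
    return th,t,W-(L@R.T+t)
E
python3 - <<'E'
from h import *
d=snapshot("top");s=snapshot("scene")
z2=lambda u,v,k=6,o=(275,190):((u+.5)/k-.5+o[0],(v+.5)/k-.5+o[1])
z1=lambda u,v:z2(u,v,4,(165,95))
zs=lambda u,v:z2(u,v,4,(220,130))
loc=[(36,45),(36,-45),(-36,-45),(-36,45)]
W=[onz(d,z2(*p),.160) for p in [(86,147),(308,53),(386,238),(157,328)]]
th,t,r=fit2(loc,W);print("can top",np.degrees(th),t,np.round(r*1000,1).tolist())
S=[onz(s,zs(*p),.160) for p in [(190,307),(317,322),(299,383),(163,368)]]
th,t,r=fit2(loc,S);print("can scene",np.degrees(th),t,np.round(r*1000,1).tolist())
tip=onz(d,z2(383,490),.055);print("handle tip",tip, onz(d,z2(311,300),.06))
pts=[((38,200),.254,(-27,104)),((722,218),.254,(-27,-248)),((413,350),.041,(-46,-80)),((670,357),.041,(-46,-244)),((129,345),.140,(-71,82)),((125,455),.140,(-145,82))]
Wp=[onz(d,z1(*p),z) for p,z,l in pts]
th,t,r=fit2([l for _,_,l in pts],np.array(Wp)*1000);print("hood top",np.degrees(th),t,np.round(r,1).tolist())
# scene: trim corners top outer
pts=[((58,38),.254,(-24,104)),((437,180),.254,(-24,-248))]
Wp=[onz(s,zs(*p),z) for p,z,l in pts]
th,t,r=fit2([l for _,_,l in pts],np.array(Wp)*1000);print("hood scene",np.degrees(th),t,np.round(r,1).tolist())
E
```

```text
can top 20.573351507916367 [ 0.44007621 -0.10067679] [[-17872.6, -54725.0], [-49465.0, 29449.4], [17871.4, 54724.4], [49466.1, -29448.8]]
can scene 24.28601194143128 [ 0.44362958 -0.10146964] [[-14290.8, -55767.9], [-51269.5, 26184.1], [14291.9, 55767.9], [51268.3, -26184.2]]
handle tip [ 0.32825012 -0.16197836  0.055     ] [ 0.40665677 -0.13527695  0.06      ]
hood top -3.7544973310543592 [617.67006732  85.52935732] [[4.1, 5.8], [4.1, -7.6], [-3.6, 2.0], [-2.6, -2.4], [-4.4, 3.0], [2.4, -0.7]]
hood scene -3.598490243436522 [612.9185835   78.99709855] [[0.4, 5.8], [-0.4, -5.8]]
```

Run:
```python
from h import *
d=snapshot("top");s=snapshot("scene")
z2=lambda u,v,k=6,o=(275,190):((u+.5)/k-.5+o[0],(v+.5)/k-.5+o[1])
z1=lambda u,v:z2(u,v,4,(165,95))
zs=lambda u,v:z2(u,v,4,(220,130))
loc=[(36,45),(36,-45),(-36,-45),(-36,45)]
mm=lambda L:np.array(L)*1000
W=mm([onz(d,z2(*p),.160) for p in [(86,147),(308,53),(386,238),(157,328)]])
th,t,r=fit2(loc,W);print("can top",np.degrees(th),t,np.round(r,1).tolist())
S=mm([onz(s,zs(*p),.160) for p in [(190,307),(317,322),(299,383),(163,368)]])
th,t,r=fit2(loc,S);print("can scene",np.degrees(th),t,np.round(r,1).tolist())
print("tip by two views (bottom end)",tri(d,z2(383,487),s,zs(222,582)))
pts=[((38,200),.254,(-24,110)),((722,218),.254,(-24,-254)),((413,350),.041,(-46,-80)),((670,357),.041,(-46,-244)),((129,345),.140,(-71,82)),((125,455),.140,(-145,82))]
Wp=mm([onz(d,z1(*p),z) for p,z,l in pts])
th,t,r=fit2([l for _,_,l in pts],Wp);print("hood top",np.degrees(th),t,np.round(r,1).tolist())
for k in [(0,1),(2,3),(4,5)]:
    v=Wp[k[1]]-Wp[k[0]];print(np.round(Wp[list(k)],1).tolist(),np.linalg.norm(v[:2]))
pts=[((58,38),.254,(-24,110)),((437,180),.254,(-24,-254))]
Wp=mm([onz(s,zs(*p),z) for p,z,l in pts])
th,t,r=fit2([l for _,_,l in pts],Wp);print("hood scene",np.degrees(th),t,np.round(r,1).tolist())
```

```text
can top 20.573351507916367 [ 440.0762131  -100.67678986] [[0.3, 0.9], [2.8, -0.5], [-1.4, -1.5], [-1.7, 1.1]]
can scene 24.28601194143128 [ 443.62958491 -101.46963528] [[0.9, 0.4], [1.5, -0.8], [0.2, -0.4], [-2.6, 0.8]]
tip by two views (bottom end) (array([ 0.33094663, -0.16344949,  0.05887961]), np.float64(0.00468641032222593))
hood top -3.8022390878264867 [616.71108189  85.54272463] [[1.6, -0.0], [2.7, -1.5], [-2.5, 1.9], [-1.5, -2.5], [-3.5, 2.9], [3.3, -0.9]]
[[601.6, 196.9, 254.0], [578.6, -167.8, 254.0]] 365.39353366314543
[[563.0, 10.7, 41.0], [553.2, -157.3, 41.0]] 168.329054379182
[[547.8, 175.0, 140.0], [480.7, 176.1, 140.0]] 67.12561673442848
hood scene -3.598490243436522 [612.9185835   78.99709855] [[-0.0, -0.1], [0.0, 0.1]]
```

```bash
cat >> h.py <<'E'
from scipy.spatial.transform import Rotation as Ro
def tool(yaw,tilt,roll=0):
    # z forward-down (tilt deg from vertical), x back; yaw deg = dir heading
    y,a=np.radians(yaw),np.radians(tilt)
    f=np.array([np.cos(y),np.sin(y),0]);u=np.array([0,0,1.])
    z=np.sin(a)*f-np.cos(a)*u; x=-np.cos(a)*f-np.sin(a)*u
    return np.c_[x,np.cross(z,x),z]
def move(p,R,R0=None,p0=None):
    s=status.observe()
    R0=np.array(s["tool_rot"]) if R0 is None else R0
    p0=np.array(s["ee_pos"]) if p0 is None else p0
    dp=R0.T@(np.array(p)-p0)*100
    tw=Ro.from_matrix(R0.T@R).as_rotvec()
    print("dp",np.round(dp,2).tolist(),"twist",np.round(tw,3).tolist())
    return dp,tw
E
python3 - <<'E'
from h import *
s=status.observe()
move([.40,.20,.27],tool(0,10))
R1=tool(0,10)
move([.345,-.155,.20],tool(21,20),R1,np.array([.40,.20,.27]))
E
```

```text
dp [-26.93, -19.29, -2.48] twist [-0.04, -0.171, -0.46]
dp [6.63, -35.5, 5.94] twist [-0.095, -0.173, -0.354]
```

{"fn": "apply_moves", "kwargs": {
  "targets": [
    {"dp":[-3.4,-2.4,-0.3],"twist":[-0.005,-0.021,-0.058]},
    {"dp":[-6.8,-4.8,-0.6],"twist":[-0.01,-0.043,-0.115]},
    {"dp":[-10.1,-7.2,-0.9],"twist":[-0.015,-0.064,-0.172]},
    {"dp":[-13.5,-9.6,-1.2],"twist":[-0.02,-0.085,-0.23]},
    {"dp":[-16.8,-12.1,-1.6],"twist":[-0.025,-0.107,-0.288]},
    {"dp":[-20.2,-14.5,-1.9],"twist":[-0.03,-0.128,-0.345]},
    {"dp":[-23.5,-16.9,-2.2],"twist":[-0.035,-0.15,-0.402]},
    {"dp":[-26.9,-19.3,-2.5],"twist":[-0.04,-0.171,-0.46]}
  ]
}}

```text
t: 1.02
ee_pos: [0.4, 0.1984, 0.2707]
tool_rot: [[-0.985, -0.004, 0.175], [-0.004, 1.0, -0.0], [-0.175, -0.001, -0.985]]
force: [0.8, 1.1, 0.4]
grip_width: 0.0855
```

{"fn": "apply_moves", "kwargs": {
  "targets": [
    {"dp":[0.8,-4.0,0.7],"twist":[-0.012,-0.02,-0.044]},
    {"dp":[1.6,-8.0,1.4],"twist":[-0.024,-0.043,-0.088]},
    {"dp":[2.5,-12.0,2.1],"twist":[-0.036,-0.065,-0.132]},
    {"dp":[3.3,-16.0,2.9],"twist":[-0.048,-0.086,-0.177]},
    {"dp":[4.1,-20.0,3.6],"twist":[-0.06,-0.108,-0.221]},
    {"dp":[4.9,-24.0,4.3],"twist":[-0.071,-0.13,-0.265]},
    {"dp":[5.7,-28.0,5.1],"twist":[-0.083,-0.151,-0.31]},
    {"dp":[6.5,-31.5,5.8],"twist":[-0.095,-0.173,-0.354]}
  ]
}}

```text
t: 1.68
ee_pos: [0.3545, -0.0762, 0.2117]
tool_rot: [[-0.884, -0.345, 0.314], [-0.327, 0.938, 0.112], [-0.334, -0.003, -0.943]]
force: [1.2, -0.4, -0.1]
grip_width: 0.0855
```

Run:
```python
from h import *
s=status.observe()
print(s["t"],s["ee_pos"],s["q"],s["force"]);print(np.round(s["tool_rot"],3))
d=snapshot("wrist");cv2.imwrite("pics/w1.png",d["color"][:,:,::-1])
```

```text
1.6833 [ 0.35449027 -0.07623227  0.21170626] [ -26.91835898  -14.05289818  125.74576019   17.02297227   55.84259153
 -145.21831996] [ 1.19784815 -0.43444769 -0.06039532]
[[-0.884 -0.345  0.314]
 [-0.327  0.938  0.112]
 [-0.334 -0.003 -0.943]]
```

View pics/w1.png

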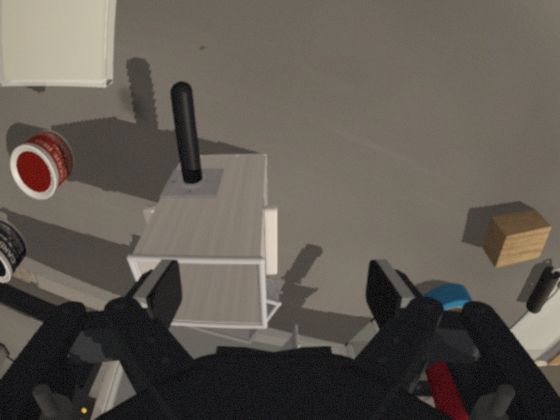

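```bash
cat >> h.py <<'E'
def Rmodel(q,c=-90):
    return (Ro.from_euler('z',q[0],degrees=True)*Ro.from_euler('y',q[1]+q[2],degrees=True)*Ro.from_euler('ZYZ',[q[3],q[4],q[5]+c],degrees=True)).as_matrix()
def wrist(R,q1,phi,c):
    M=Ro.from_euler('z',q1,degrees=True)*Ro.from_euler('y',phi,degrees=True)
    e=(M.inv()*Ro.from_matrix(R)).as_euler('ZYZ',degrees=True)
    return [e[0],e[1],(e[2]-c+180)%360-180]
E
python3 - <<'E'
from h import *
s=status.observe();q=np.array(s["q"]);R=np.array(s["tool_rot"])
for c in (-90,0,90,180):
    print(c,np.linalg.norm(Rmodel(q,c)-R))
for c in (90,-90):
  if np.linalg.norm(Rmodel(q,c)-R)<.2:
    for tilt in (0,5,10,15,20):
      for yaw in (18,21):
        print(tilt,yaw,[np.round(wrist(tool(yaw,tilt),-23.5,ph,c),1).tolist() for ph in (100,110,120)])
    print("flip",[np.round(wrist(tool(21,t)@np.diag([-1,-1,1]),-23.5,110,c),1).tolist() for t in (0,10,20)])
E
```

```text
-90 2.8284271247461903
0 1.9999999999999998
90 5.880970035963866e-16
180 2.0000000000000004
0 18 [[-0.0, 80.0, -131.5], [0.0, 70.0, -131.5], [0.0, 60.0, -131.5]]
0 21 [[0.0, 80.0, -134.5], [-0.0, 70.0, -134.5], [0.0, 60.0, -134.5]]
5 18 [[3.4, 76.3, -132.2], [3.6, 66.3, -132.8], [4.0, 56.3, -133.6]]
5 21 [[3.6, 76.5, -135.2], [3.8, 66.5, -135.9], [4.2, 56.5, -136.7]]
10 18 [[6.9, 72.6, -133.1], [7.4, 62.7, -134.5], [8.3, 52.8, -136.1]]
10 21 [[7.3, 73.0, -136.2], [7.8, 63.1, -137.6], [8.7, 53.2, -139.3]]
15 18 [[10.6, 69.0, -134.4], [11.5, 59.2, -136.5], [13.1, 49.4, -139.1]]
15 21 [[11.2, 69.5, -137.5], [12.1, 59.7, -139.7], [13.7, 50.0, -142.4]]
20 18 [[14.4, 65.5, -135.8], [15.9, 55.8, -138.8], [18.3, 46.2, -142.6]]
20 21 [[15.2, 66.2, -139.0], [16.7, 56.6, -142.1], [19.1, 47.1, -146.0]]
flip [[0.0, 70.0, 45.5], [7.8, 63.1, 42.4], [16.7, 56.6, 37.9]]
```

Run:
```python
from h import *
s=status.observe();print(s["ee_pos"],np.round(s["qd"],2))
move([.330,-.13,.20],tool(20.5,10))
```

```text
[ 0.35378544 -0.08002557  0.21060826] [ 8.74 -0.49 -1.1  -6.36  0.55 25.99]
dp [4.07, -3.88, -0.31] twist [-0.005, 0.165, -0.009]
```

{"fn": "apply_moves", "kwargs": {
  "targets": [
    {"dp":[2.0,-2.0,-0.2],"twist":[0,0.08,0]},
    {"dp":[4.0,-3.8,-0.3],"twist":[0,0.16,0]},
    {"dp":[4.0,-3.8,-0.3],"twist":[0,0.16,0]},
    {"dp":[4.0,-3.8,-0.3],"twist":[0,0.16,0]}
  ]
}}

```text
t: 2.07
ee_pos: [0.3318, -0.1241, 0.2011]
tool_rot: [[-0.925, -0.342, 0.167], [-0.337, 0.94, 0.06], [-0.177, -0.001, -0.984]]
force: [0.8, 0.4, 0.2]
grip_width: 0.0851
```

```bash
cat >> h.py <<'E'
def wray(d,s,px):
    x=np.array([(px[0]-d["cx"])/d["fx"],(px[1]-d["cy"])/d["fy"]]);r=np.linalg.norm(x)
    v=np.array([*(x/r*np.sin(r) if r>0 else x),np.cos(r)])
    H=np.array(d["hand_eye"]);R=np.array(s["tool_rot"]);p=np.array(s["ee_pos"])
    return p+R@H[:3,3], R@H[:3,:3]@v
def won(d,s,px,z):
    o,v=wray(d,s,px);return o+v*(z-o[2])/v[2]
def wsnap(name):
    s=status.observe();d=snapshot("wrist");cv2.imwrite(f"pics/{name}.png",d["color"][:,:,::-1])
    import pickle;pickle.dump((s,d),open(f"pics/{name}.pkl","wb"))
    print(s["t"],np.round(s["ee_pos"],4),np.round(s["q"],1),np.round(s["force"],1),"qdmax",np.abs(s["qd"]).max().round(2),s["grip_width"]);print(np.round(s["tool_rot"],3).tolist())
    return s,d
def load(name):
    import pickle;return pickle.load(open(f"pics/{name}.pkl","rb"))
E
python3 -c "
from h import *
wsnap('w2')"
```

```text
2.0667 [ 0.3318 -0.1241  0.2011] [ -31.7  -10.2  122.9    9.1   61.2 -145.6] [0.8 0.4 0.2] qdmax 1.83 0.08514750410425195
[[-0.925, -0.342, 0.167], [-0.337, 0.94, 0.06], [-0.177, -0.001, -0.984]]
```

View pics/w2.png

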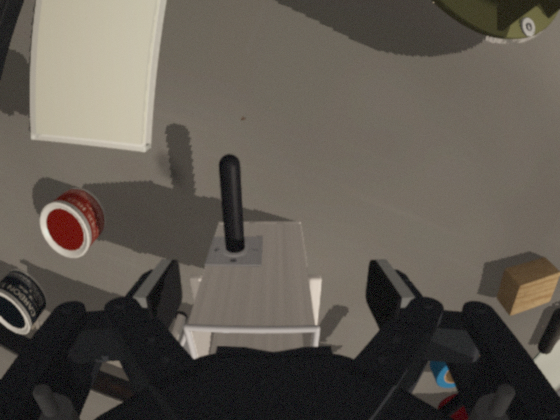

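Run:
```python
from h import *
s,d=load("w2")
c=d["color"].astype(int);m=(c.max(2)<45)
for r in range(154,252,8):
    x=np.where(m[r,205:260])[0]+205;
    if len(x): print(r,x.min(),x.max(),won(d,s,((x.min()+x.max())/2,r),.060).round(4))
loc=[(36,45),(36,-45),(-36,-45),(-36,45)]
A=[won(d,s,p,z)*1000 for p,z in [((187,328),.16),((320,329),.16)]]
print(A, np.linalg.norm((A[0]-A[1])))
print([won(d,s,p,0)*1000 for p in [(217,222),(301,222)]])
```

```text
162 220 238 [ 0.3339 -0.1628  0.06  ]
170 220 238 [ 0.3405 -0.1607  0.06  ]
178 221 239 [ 0.347  -0.1578  0.06  ]
186 221 239 [ 0.3539 -0.1557  0.06  ]
194 222 240 [ 0.3607 -0.1527  0.06  ]
202 222 240 [ 0.3678 -0.1505  0.06  ]
210 223 241 [ 0.3749 -0.1474  0.06  ]
218 223 242 [ 0.3823 -0.1447  0.06  ]
226 225 242 [ 0.3897 -0.1416  0.06  ]
234 225 242 [ 0.3976 -0.1392  0.06  ]
242 226 243 [ 0.4054 -0.1359  0.06  ]
250 228 240 [ 0.414  -0.1338  0.06  ]
[array([ 424.21313212, -155.11052059,  160.        ]), array([391.59327061, -68.69677323, 160.        ])] 92.36552981953008
[array([ 424.54636904, -157.17353898,    0.        ]), array([392.64638857, -70.13482918,   0.        ])]
```

Run:
```python
from h import *
d=snapshot("top")
print("tin",onz(d,(399,213),.048),"tape",onz(d,(164,195),.038),"block",onz(d,(157,260),.045))
p=move([.349,-.157,.14],tool(20.6,0))
s=status.observe()
```

```text
tin [ 0.47091088 -0.32171768  0.048     ] tape [0.53688743 0.28929656 0.038     ] block [0.36502772 0.29937663 0.045     ]
dp [0.66, -3.75, 6.11] twist [-0.002, 0.179, -0.008]
```

{"fn": "apply_moves", "kwargs": {
  "targets": [
    {"dp":[0.2,-1.0,1.5],"twist":[0,0.06,0]},
    {"dp":[0.4,-2.2,3.0],"twist":[0,0.12,0]},
    {"dp":[0.6,-3.2,4.5],"twist":[0,0.179,-0.005]},
    {"dp":[0.7,-3.7,6.0],"twist":[0,0.179,-0.008]},
    {"dp":[0.7,-3.7,6.0],"twist":[0,0.179,-0.008]},
    {"dp":[0.7,-3.7,6.0],"twist":[0,0.179,-0.008]}
  ]
}}

```text
t: 2.67
ee_pos: [0.3479, -0.1565, 0.1409]
tool_rot: [[-0.936, -0.352, -0.001], [-0.352, 0.936, -0.001], [0.001, -0.001, -1.0]]
force: [-0.5, 0.7, 0.2]
grip_width: 0.0851
```

Run:
```python
from h import *
wsnap('w3')
move([.349,-.157,.055],tool(20.6,0))
```

```text
2.6667 [ 0.3479 -0.1565  0.1409] [-2.970e+01  3.100e+00  1.191e+02 -1.000e-01  5.780e+01 -1.402e+02] [-0.5  0.7  0.2] qdmax 2.07 0.08513998086923566
[[-0.936, -0.352, -0.001], [-0.352, 0.936, -0.001], [0.001, -0.001, -1.0]]
dp [-0.08, -0.04, 8.66] twist [-0.002, -0.0, 0.0]
```

View pics/w3.png

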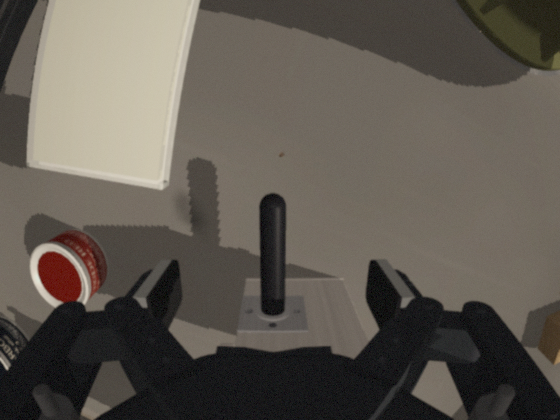

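{"fn": "apply_moves", "kwargs": {
  "targets": [
    {"dp":[0,0,2.5],"twist":[0,0,0]},
    {"dp":[0,0,5.0],"twist":[0,0,0]},
    {"dp":[-0.05,0,7.5],"twist":[0,0,0]},
    {"dp":[-0.05,0,8.6],"twist":[0,0,0]},
    {"dp":[-0.05,0,8.6],"twist":[0,0,0]},
    {"dp":[-0.05,0,8.6],"twist":[0,0,0]}
  ]
}}

```text
t: 3.22
ee_pos: [0.3487, -0.1573, 0.056]
tool_rot: [[-0.936, -0.351, 0.001], [-0.351, 0.936, -0.003], [0.001, -0.003, -1.0]]
force: [-0.3, 0.7, 0.1]
grip_width: 0.0855
```

{"fn": "apply_moves", "kwargs": {
  "targets": [
    {"dp":[0,0,0],"twist":[0,0,0]},
    {"dp":[0,0,0],"twist":[0,0,0]},
    {"dp":[0,0,0],"twist":[0,0,0]},
    {"dp":[0,0,0],"twist":[0,0,0]},
    {"dp":[0,0,0],"twist":[0,0,0]},
    {"dp":[0,0,0],"twist":[0,0,0]},
    {"dp":[0,0,0],"twist":[0,0,0]},
    {"dp":[0,0,0],"twist":[0,0,0]}
  ],
  "jaw": 0.5,
  "grip_force": 50
}}

```text
t: 3.88
ee_pos: [0.3484, -0.1575, 0.0551]
tool_rot: [[-0.936, -0.351, -0.0], [-0.351, 0.936, -0.003], [0.001, -0.003, -1.0]]
force: [-2.5, -1.5, 4.6]
grip_width: 0.0166
```

Run:
```python
from h import *
wsnap('w4')
for n in("top","scene"): cv2.imwrite(f"pics/{n}1.png",snapshot(n)["color"][:,:,::-1])
```

```text
3.8833 [ 0.3484 -0.1575  0.0551] [ -29.7   13.2  122.4   -0.2   44.3 -140.1] [-2.5 -1.5  4.6] qdmax 0.15 0.01656054250824712
[[-0.936, -0.351, -0.0], [-0.351, 0.936, -0.003], [0.001, -0.003, -1.0]]
```

View pics/w4.png

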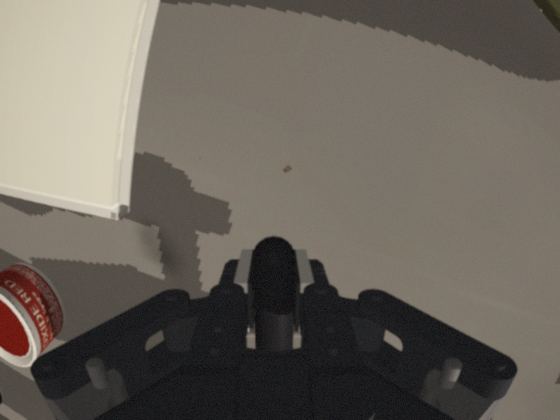

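View pics/scene1.png

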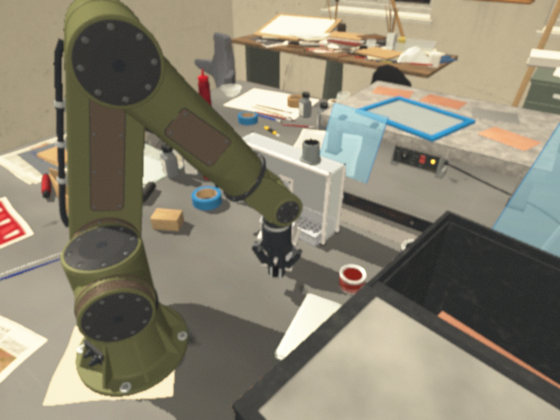

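```bash
cat >> h.py <<'E'
def rows(path,R0=None,p0=None):
    s=status.observe()
    R0=np.array(s["tool_rot"]) if R0 is None else R0
    p0=np.array(s["ee_pos"]) if p0 is None else np.array(p0)
    o=[]
    for p,R in path:
        dp=R0.T@(np.array(p)-p0)*100;tw=Ro.from_matrix(R0.T@R).as_rotvec()
        o.append('{"dp": %s, "twist": %s}'%([float(x) for x in np.round(dp,2)+0.],[float(x) for x in np.round(tw,3)+0.]))
    print("["+", ".join(o)+"]")
E
python3 - <<'E'
from h import *
a=np.array([.3485,-.1573,.055]);b=np.array([.369,.0815,.055])
P=lambda k:(a+(b-a)*k/24,tool(20.6-24.4*k/24,0))
for c in range(3):
    p0,R0=P(8*c); rows([P(8*c+i) for i in range(1,9)],R0,p0)
E
```

```text
[{"dp": [-0.43, 0.9, 0.0], "twist": [0.0, 0.0, 0.018]}, {"dp": [-0.86, 1.8, 0.0], "twist": [0.0, 0.0, 0.035]}, {"dp": [-1.29, 2.7, 0.0], "twist": [0.0, 0.0, 0.053]}, {"dp": [-1.72, 3.61, 0.0], "twist": [0.0, 0.0, 0.071]}, {"dp": [-2.15, 4.51, 0.0], "twist": [0.0, 0.0, 0.089]}, {"dp": [-2.58, 5.41, 0.0], "twist": [0.0, 0.0, 0.106]}, {"dp": [-3.01, 6.31, 0.0], "twist": [0.0, 0.0, 0.124]}, {"dp": [-3.44, 7.21, 0.0], "twist": [0.0, 0.0, 0.142]}]
[{"dp": [-0.3, 0.95, 0.0], "twist": [0.0, 0.0, 0.018]}, {"dp": [-0.6, 1.91, 0.0], "twist": [0.0, 0.0, 0.035]}, {"dp": [-0.89, 2.86, 0.0], "twist": [0.0, 0.0, 0.053]}, {"dp": [-1.19, 3.81, 0.0], "twist": [0.0, 0.0, 0.071]}, {"dp": [-1.49, 4.77, 0.0], "twist": [0.0, 0.0, 0.089]}, {"dp": [-1.79, 5.72, 0.0], "twist": [0.0, 0.0, 0.106]}, {"dp": [-2.09, 6.67, 0.0], "twist": [0.0, 0.0, 0.124]}, {"dp": [-2.39, 7.62, 0.0], "twist": [0.0, 0.0, 0.142]}]
[{"dp": [-0.16, 0.99, 0.0], "twist": [0.0, 0.0, 0.018]}, {"dp": [-0.32, 1.97, 0.0], "twist": [0.0, 0.0, 0.035]}, {"dp": [-0.48, 2.96, 0.0], "twist": [0.0, 0.0, 0.053]}, {"dp": [-0.64, 3.94, 0.0], "twist": [0.0, 0.0, 0.071]}, {"dp": [-0.8, 4.93, 0.0], "twist": [0.0, 0.0, 0.089]}, {"dp": [-0.96, 5.91, 0.0], "twist": [0.0, 0.0, 0.106]}, {"dp": [-1.12, 6.9, 0.0], "twist": [0.0, 0.0, 0.124]}, {"dp": [-1.28, 7.89, 0.0], "twist": [0.0, 0.0, 0.142]}]
```

{"fn": "apply_moves", "kwargs": {
  "targets": [
    {"dp":[-0.4,0.8,0.0],"twist":[0.0,0.0,0.018]},
    {"dp":[-0.86,1.8,0.0],"twist":[0.0,0.0,0.035]},
    {"dp":[-1.29,2.7,0.0],"twist":[0.0,0.0,0.053]},
    {"dp":[-1.72,3.6,0.0],"twist":[0.0,0.0,0.071]},
    {"dp":[-2.15,4.5,0.0],"twist":[0.0,0.0,0.089]},
    {"dp":[-2.58,5.4,0.0],"twist":[0.0,0.0,0.106]},
    {"dp":[-3.0,6.3,0.0],"twist":[0.0,0.0,0.124]},
    {"dp":[-3.44,7.2,0.0],"twist":[0.0,0.0,0.142]}
  ]
}}

```text
t: 4.7
ee_pos: [0.3557, -0.0778, 0.055]
tool_rot: [[-0.977, -0.214, 0.0], [-0.214, 0.977, -0.003], [0.0, -0.003, -1.0]]
force: [-1.1, -5.4, 3.1]
grip_width: 0.0168
```

{"fn": "apply_moves", "kwargs": {
  "targets": [
    {"dp":[-0.3,0.95,0.0],"twist":[0.0,0.0,0.018]},
    {"dp":[-0.6,1.9,0.0],"twist":[0.0,0.0,0.035]},
    {"dp":[-0.9,2.86,0.0],"twist":[0.0,0.0,0.053]},
    {"dp":[-1.2,3.8,0.0],"twist":[0.0,0.0,0.071]},
    {"dp":[-1.5,4.8,0.0],"twist":[0.0,0.0,0.089]},
    {"dp":[-1.8,5.7,0.0],"twist":[0.0,0.0,0.106]},
    {"dp":[-2.1,6.7,0.0],"twist":[0.0,0.0,0.124]},
    {"dp":[-2.4,7.6,0.0],"twist":[0.0,0.0,0.142]}
  ]
}}

```text
t: 5.37
ee_pos: [0.3626, 0.0018, 0.0547]
tool_rot: [[-0.997, -0.074, 0.0], [-0.074, 0.997, -0.003], [0.0, -0.003, -1.0]]
force: [-0.5, -4.0, 2.4]
grip_width: 0.0164
```

{"fn": "apply_moves", "kwargs": {
  "targets": [
    {"dp":[-0.16,1.0,0.0],"twist":[0.0,0.0,0.018]},
    {"dp":[-0.32,1.97,0.0],"twist":[0.0,0.0,0.035]},
    {"dp":[-0.48,2.96,0.0],"twist":[0.0,0.0,0.053]},
    {"dp":[-0.64,3.94,0.0],"twist":[0.0,0.0,0.071]},
    {"dp":[-0.8,4.9,0.0],"twist":[0.0,0.0,0.089]},
    {"dp":[-0.96,5.9,0.0],"twist":[0.0,0.0,0.106]},
    {"dp":[-1.12,6.9,0.0],"twist":[0.0,0.0,0.124]},
    {"dp":[-1.28,7.8,0.0],"twist":[0.0,0.0,0.142]}
  ]
}}

```text
t: 6.03
ee_pos: [0.3694, 0.0806, 0.0544]
tool_rot: [[-0.998, 0.068, -0.0], [0.068, 0.998, -0.003], [0.0, -0.003, -1.0]]
force: [-1.1, -4.3, 2.9]
grip_width: 0.0168
```

{"fn": "apply_moves", "kwargs": {
  "targets": [
    {"dp":[0,0,0],"twist":[0,0,0]},
    {"dp":[0,0,0],"twist":[0,0,0]}
  ]
}}

```text
t: 6.2
ee_pos: [0.3696, 0.0804, 0.0544]
tool_rot: [[-0.998, 0.065, 0.0], [0.065, 0.998, -0.002], [-0.0, -0.002, -1.0]]
force: [1.6, 1.7, 1.9]
grip_width: 0.0163
```

Run:
```python
from h import *
s=status.observe();print(s["t"],np.round(s["ee_pos"],4),np.round(s["q"],1),np.round(s["force"],1));print(np.round(s["tool_rot"],3).tolist())
for n in("top","scene"): cv2.imwrite(f"pics/{n}2.png",snapshot(n)["color"][:,:,::-1])
```

```text
6.2 [0.3696 0.0804 0.0544] [  6.8  12.8 123.   -0.2  44.1 -79.3] [1.6 1.7 1.9]
[[-0.998, 0.065, 0.0], [0.065, 0.998, -0.002], [-0.0, -0.002, -1.0]]
```

View pics/top2.png

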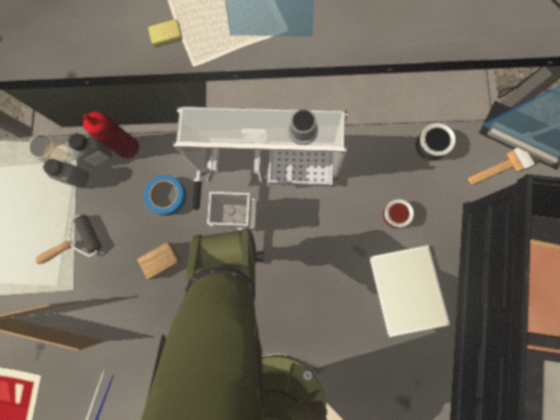

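View pics/scene2.png

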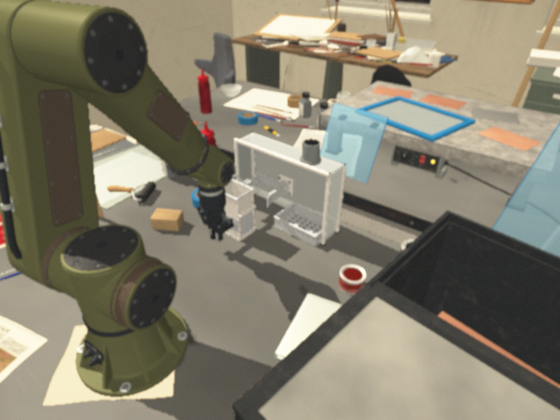

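Run:
```python
import cv2
a=cv2.imread("pics/top2.png")
cv2.imwrite("pics/t2z.png",cv2.resize(a[140:235,185:285],None,fx=6,fy=6,interpolation=cv2.INTER_CUBIC))
b=cv2.imread("pics/scene2.png")
cv2.imwrite("pics/s2z.png",cv2.resize(b[130:250,190:350],None,fx=5,fy=5,interpolation=cv2.INTER_CUBIC))
```

```text
(no output)
```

View pics/t2z.png

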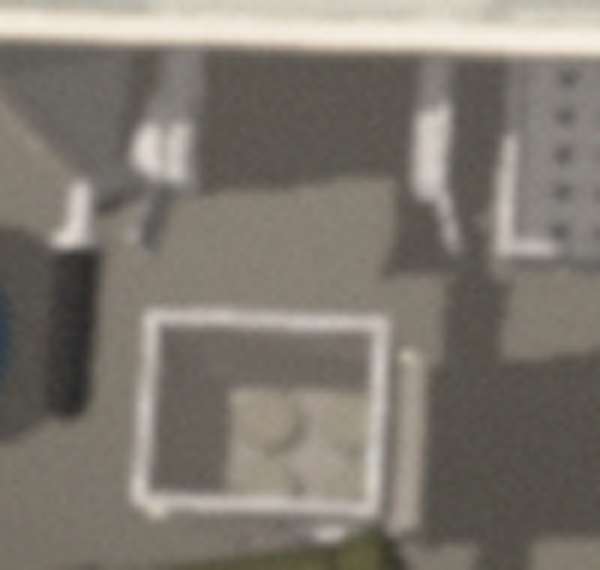

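View pics/s2z.png

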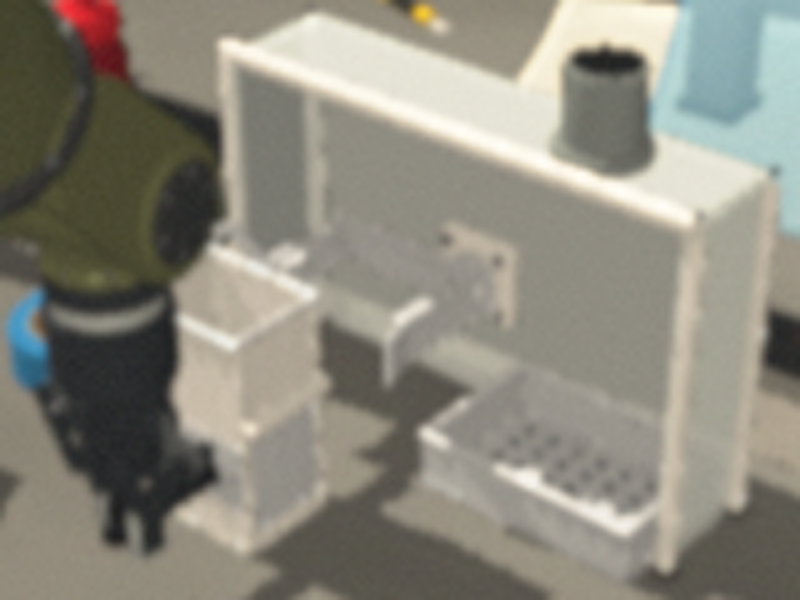

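Run:
```python
from h import *
d=snapshot("top");s=snapshot("scene")
z=lambda u,v,k=6,o=(185,140):((u+.5)/k-.5+o[0],(v+.5)/k-.5+o[1])
mm=lambda L:np.array(L)*1000
loc=[(36,45),(36,-45),(-36,-45),(-36,45)]
W=mm([onz(d,z(*p),.160) for p in [(147,313),(389,321),(380,515),(135,503)]])
th,t,r=fit2(loc,W);print("can top",np.degrees(th),t,np.round(r,1).tolist())
T=np.radians(-3.8)
ex=np.array([np.cos(T),np.sin(T)]);ey=np.array([-ex[1],ex[0]])
def hp(p,zz,lab):
    w=onz(d,z(*p),zz)[:2]*1000-t; print(lab,"rel canister in hood axes x,y:",np.round([w@ex,w@ey],1))
hp((424,352),.104,"rib R outer front"); hp((416,528),.104,"rib R outer rear")
hp((455,250),.105,"flare R tip");hp((143,240),.105,"flare L tip")
hp((415,190),.11,"chan R inner");hp((448,190),.11,"chan R outer");hp((191,182),.11,"chan L inner");hp((135,160),.11,"chan L outer lit")
hp((495,250),.041,"tray corner");hp((68,413),.14,"lever end");hp((75,250),.14,"lever root")
hp((0,35+8),.254,"trim")
print(mm([onz(d,z(416,190),.11)]))
```

```text
can top -3.488492994748341 [475.41786853  94.88652198] [[1.8, 2.8], [1.4, -2.2], [-2.3, -2.7], [-0.9, 2.1]]
rib R outer front rel canister in hood axes x,y: [ 36.6 -54.7]
rib R outer rear rel canister in hood axes x,y: [-36.  -55.6]
flare R tip rel canister in hood axes x,y: [ 79.7 -65.1]
flare L tip rel canister in hood axes x,y: [79.3 65.3]
chan R inner rel canister in hood axes x,y: [103.3 -47.7]
chan R outer rel canister in hood axes x,y: [103.8 -61.3]
chan L inner rel canister in hood axes x,y: [103.5  46. ]
chan L outer lit rel canister in hood axes x,y: [112.2  70.2]
tray corner rel canister in hood axes x,y: [ 95.2 -76. ]
lever end rel canister in hood axes x,y: [-0.2 81.3]
lever root rel canister in hood axes x,y: [66.  84.1]
trim rel canister in hood axes x,y: [115.1  86.8]
[[575.32571593  40.05322504 110.        ]]
```

{"fn": "apply_moves", "kwargs": {
  "targets": [
    {"dp":[-0.7,0,0],"twist":[0,0,0]},
    {"dp":[-1.4,0,0],"twist":[0,0,0]},
    {"dp":[-2.1,0,0],"twist":[0,0,0]},
    {"dp":[-2.8,0,0],"twist":[0,0,0]},
    {"dp":[-3.5,0,0],"twist":[0,0,0]},
    {"dp":[-4.2,0,0],"twist":[0,0,0]},
    {"dp":[-4.9,0,0],"twist":[0,0,0]},
    {"dp":[-5.6,0,0],"twist":[0,0,0]}
  ],
  "grip_force": 30
}}

```text
t: 7.07
ee_pos: [0.4245, 0.0761, 0.0542]
tool_rot: [[-0.998, 0.067, -0.003], [0.067, 0.998, -0.003], [0.003, -0.003, -1.0]]
force: [-9.1, 1.7, 10.8]
grip_width: 0.0164
```

Run:
```python
from h import *
s=status.observe();print(s["t"],np.round(s["ee_pos"],4),np.round(s["force"],1));print(np.round(s["tool_rot"],3).tolist())
a=snapshot("top")["color"][:,:,::-1]
cv2.imwrite("pics/t3z.png",cv2.resize(a[140:235,185:285],None,fx=6,fy=6,interpolation=cv2.INTER_CUBIC))
```

```text
7.0667 [0.4245 0.0761 0.0542] [-9.1  1.7 10.8]
[[-0.998, 0.067, -0.003], [0.067, 0.998, -0.003], [0.003, -0.003, -1.0]]
```

View pics/t3z.png

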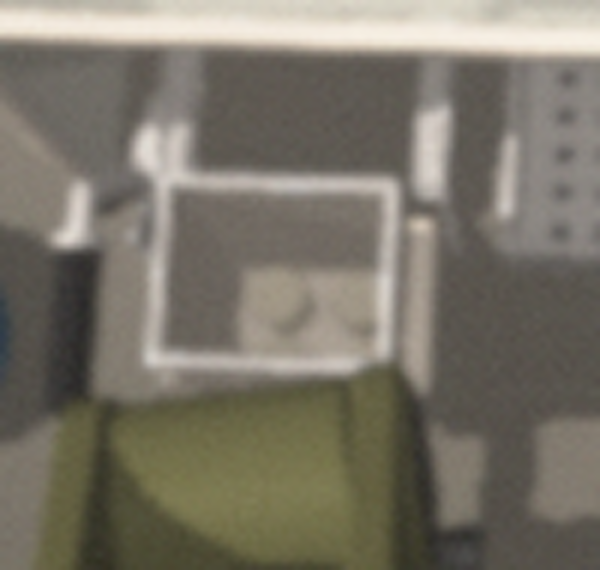

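{"fn": "apply_moves", "kwargs": {
  "targets": [
    {"dp":[-0.5,0,-0.03],"twist":[0,0,0]},
    {"dp":[-1.0,0,-0.05],"twist":[0,0,0]},
    {"dp":[-1.5,0,-0.05],"twist":[0,0,0]},
    {"dp":[-2.0,0,-0.05],"twist":[0,0,0]}
  ]
}}

```text
t: 7.45
ee_pos: [0.4444, 0.0747, 0.0547]
tool_rot: [[-0.998, 0.067, -0.003], [0.067, 0.998, -0.003], [0.003, -0.003, -1.0]]
force: [-8.3, 0.3, 9.4]
grip_width: 0.0163
```

{"fn": "apply_moves", "kwargs": {
  "targets": [
    {"dp":[-0.5,0,0],"twist":[0,0,0]},
    {"dp":[-1.0,0,0],"twist":[0,0,0]},
    {"dp":[-1.5,0,0],"twist":[0,0,0]},
    {"dp":[-2.0,0,0],"twist":[0,0,0]}
  ]
}}

```text
t: 7.78
ee_pos: [0.4651, 0.0735, 0.0545]
tool_rot: [[-0.998, 0.067, -0.001], [0.067, 0.998, -0.003], [0.001, -0.003, -1.0]]
force: [-2.9, -0.5, -0.3]
grip_width: 0.0161
```

{"fn": "apply_moves", "kwargs": {
  "targets": [
    {"dp":[-0.5,0,0],"twist":[0,0,0]},
    {"dp":[-1.0,0,0],"twist":[0,0,0]},
    {"dp":[-1.5,0,0],"twist":[0,0,0]},
    {"dp":[-2.0,0,0],"twist":[0,0,0]},
    {"dp":[-2.5,0,0],"twist":[0,0,0]},
    {"dp":[-3.0,0,0],"twist":[0,0,0]}
  ]
}}

```text
t: 8.28
ee_pos: [0.4955, 0.0718, 0.0548]
tool_rot: [[-0.998, 0.067, -0.001], [0.067, 0.998, -0.003], [0.0, -0.003, -1.0]]
force: [-3.7, 1.3, 1.3]
grip_width: 0.0165
```

{"fn": "apply_moves", "kwargs": {
  "targets": [
    {"dp":[-0.3,0,0],"twist":[0,0,0]},
    {"dp":[-0.6,0,0],"twist":[0,0,0]},
    {"dp":[-0.9,0,0],"twist":[0,0,0]}
  ]
}}

```text
t: 8.53
ee_pos: [0.5042, 0.0712, 0.0548]
tool_rot: [[-0.998, 0.067, -0.001], [0.067, 0.998, -0.003], [0.0, -0.003, -1.0]]
force: [-3.4, 0.9, 1.7]
grip_width: 0.0165
```

Run:
```python
from h import *
s=status.observe();print(s["t"],np.round(s["ee_pos"],4),np.round(s["force"],1));print(np.round(s["tool_rot"],3).tolist())
a=snapshot("top")["color"][:,:,::-1]
cv2.imwrite("pics/t4z.png",cv2.resize(a[100:235,165:285],None,fx=5,fy=5,interpolation=cv2.INTER_CUBIC)[:600])
a=snapshot("scene")["color"][:,:,::-1]
cv2.imwrite("pics/s4z.png",cv2.resize(a[130:250,190:350],None,fx=5,fy=5,interpolation=cv2.INTER_CUBIC))
```

```text
8.5333 [0.5042 0.0712 0.0548] [-3.4  0.9  1.7]
[[-0.998, 0.067, -0.001], [0.067, 0.998, -0.003], [0.0, -0.003, -1.0]]
```

View pics/t4z.png

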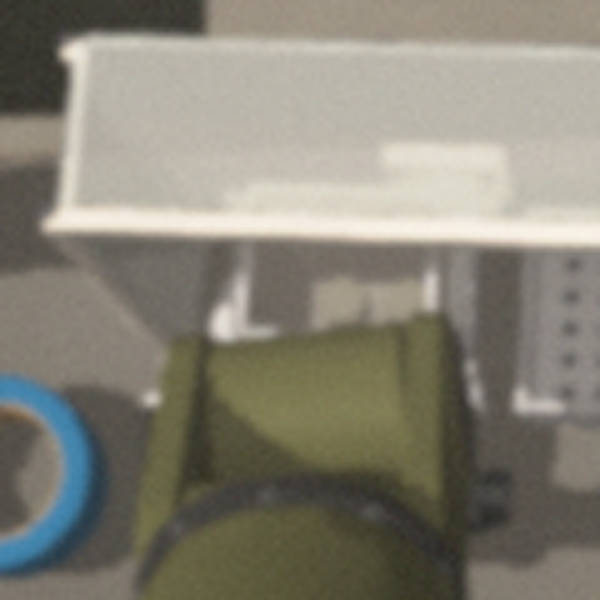

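View pics/s4z.png

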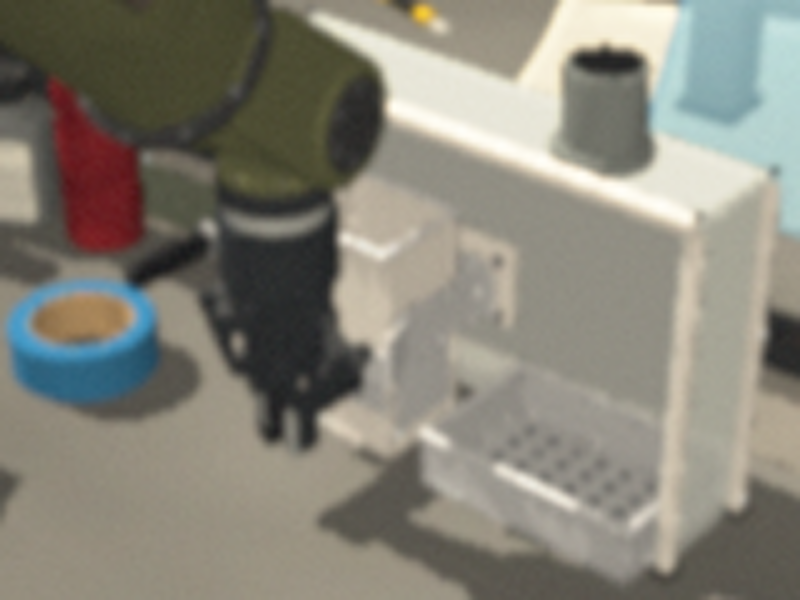

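{"fn": "apply_moves", "kwargs": {
  "targets": [
    {"dp":[-0.2,0,0],"twist":[0,0,0]},
    {"dp":[-0.4,0,0],"twist":[0,0,0]},
    {"dp":[-0.6,0,0],"twist":[0,0,0]}
  ]
}}

```text
t: 8.88
ee_pos: [0.51, 0.0708, 0.0548]
tool_rot: [[-0.998, 0.067, -0.001], [0.067, 0.998, -0.003], [0.001, -0.003, -1.0]]
force: [-2.9, 0.9, 1.8]
grip_width: 0.0163
```

{"fn": "apply_moves", "kwargs": {
  "targets": [
    {"dp":[-0.15,0,0],"twist":[0,0,0]},
    {"dp":[-0.3,0,0],"twist":[0,0,0]}
  ]
}}

```text
t: 9.05
ee_pos: [0.512, 0.0707, 0.0544]
tool_rot: [[-0.998, 0.067, -0.004], [0.067, 0.998, -0.003], [0.004, -0.003, -1.0]]
force: [-18.6, 3.2, 4.6]
grip_width: 0.0161
```

{"fn": "apply_moves", "kwargs": {
  "targets": [
    {"dp":[-0.1,0,0],"twist":[0,0,0]},
    {"dp":[-0.1,0,0],"twist":[0,0,0]},
    {"dp":[-0.1,0,0],"twist":[0,0,0]}
  ]
}}

```text
t: 9.3
ee_pos: [0.512, 0.0707, 0.0541]
tool_rot: [[-0.998, 0.067, -0.006], [0.067, 0.998, -0.003], [0.006, -0.003, -1.0]]
force: [-16.5, 2.0, 6.8]
grip_width: 0.0164
```

{"fn": "apply_moves", "kwargs": {
  "targets": [
    {"dp":[0,0,0],"twist":[0,0,0]},
    {"dp":[0,0,0],"twist":[0,0,0]},
    {"dp":[0,0,0],"twist":[0,0,0]},
    {"dp":[0,0,0],"twist":[0,0,0]},
    {"dp":[0,0,0],"twist":[0,0,0]}
  ],
  "jaw": 6
}}

```text
t: 9.72
ee_pos: [0.5142, 0.0705, 0.0549]
tool_rot: [[-0.998, 0.067, 0.0], [0.067, 0.998, -0.003], [-0.0, -0.003, -1.0]]
force: [-0.4, -0.3, 0.6]
grip_width: 0.0599
```

Run:
```python
from h import *
s=status.observe();print(s["t"],np.round(s["ee_pos"],4),np.round(s["q"],1),np.round(s["force"],1));print(np.round(s["tool_rot"],3).tolist())
R=tool(-3.8,0);p=np.array([.512,.0705,.055])
# up, back
ex=np.array([np.cos(np.radians(-3.8)),np.sin(np.radians(-3.8)),0])
rows([(p+[0,0,.03],R),(p+[0,0,.06],R),(p+[0,0,.09],R),(p-ex*.03+[0,0,.12],R)])
move(p-ex*.13+[0,0.04,.18],tool(-3.8,25))
```

```text
9.7167 [0.5142 0.0705 0.0549] [  3.8  27.3 101.5  -0.2  51.2 -82.2] [-0.4 -0.3  0.6]
[[-0.998, 0.067, 0.0], [0.067, 0.998, -0.003], [-0.0, -0.003, -1.0]]
[{"dp": [0.22, -0.02, -3.01], "twist": [-0.003, 0.0, -0.001]}, {"dp": [0.22, -0.03, -6.01], "twist": [-0.003, 0.0, -0.001]}, {"dp": [0.22, -0.04, -9.01], "twist": [-0.003, 0.0, -0.001]}, {"dp": [3.22, -0.05, -12.01], "twist": [-0.003, 0.0, -0.001]}]
dp [13.49, 3.92, -18.02] twist [-0.003, -0.436, -0.0]
```

{"fn": "apply_moves", "kwargs": {
  "targets": [
    {"dp":[0.3,0,-2],"twist":[0,0,0]},
    {"dp":[0.6,0,-5],"twist":[0,0,0]},
    {"dp":[2.0,0,-8],"twist":[0,0,0]},
    {"dp":[5.0,1.0,-11],"twist":[0,-0.1,0]},
    {"dp":[8.0,2.0,-14],"twist":[0,-0.2,0]},
    {"dp":[11.0,3.0,-17],"twist":[0,-0.32,0]},
    {"dp":[13.5,4.0,-18],"twist":[0,-0.44,0]},
    {"dp":[13.5,4.0,-18],"twist":[0,-0.44,0]}
  ]
}}

```text
t: 10.38
ee_pos: [0.3793, 0.1209, 0.2378]
tool_rot: [[-0.898, 0.065, 0.435], [0.059, 0.998, -0.028], [-0.436, 0.001, -0.9]]
force: [0.3, 0.4, 1.0]
grip_width: 0.0597
```

Run:
```python
from h import *
wsnap('w5')
a=snapshot("top")["color"][:,:,::-1]
cv2.imwrite("pics/t5z.png",cv2.resize(a[100:235,165:325],None,fx=5,fy=5,interpolation=cv2.INTER_CUBIC)[:600])
```

```text
10.3833 [0.3793 0.1209 0.2378] [ 17.7 -14.2 123.6 -12.5  47.  -61.9] [0.3 0.4 1. ] qdmax 15.07 0.059732490044799684
[[-0.898, 0.065, 0.435], [0.059, 0.998, -0.028], [-0.436, 0.001, -0.9]]
```

View pics/w5.png

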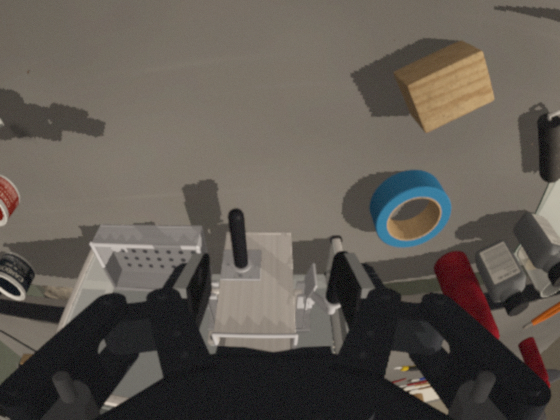

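View pics/t5z.png

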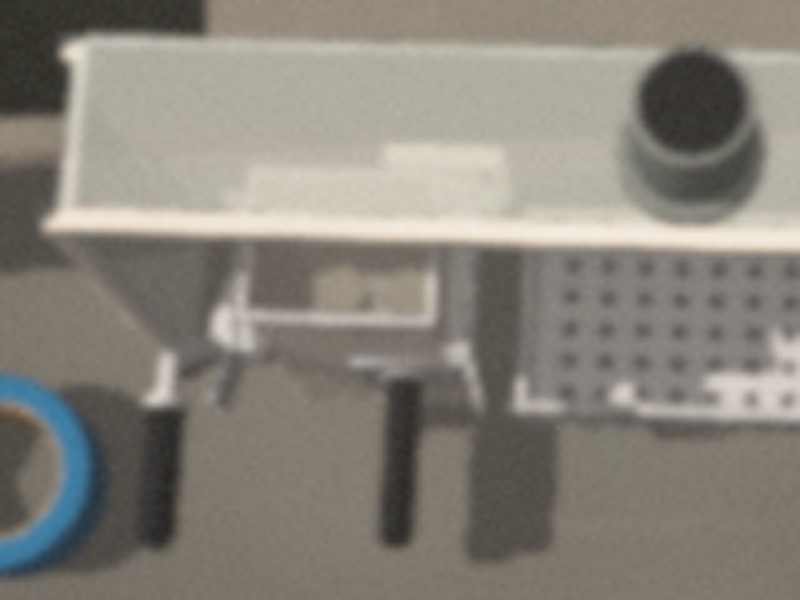

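Run:
```python
from h import *
d=snapshot("top")
z=lambda u,v,k=5,o=(165,100):((u+.5)/k-.5+o[0],(v+.5)/k-.5+o[1])
T=np.radians(-3.8);ex=np.array([np.cos(T),np.sin(T)]);ey=np.array([-ex[1],ex[0]])
o=np.array([616.,85.])
def hp(p,zz,lab):
    w=onz(d,z(*p),zz)[:2]*1000-o; print(lab,np.round([w@ex,w@ey],1))
hp((160,545),.140,"lever end -145,82");hp((165,408),.14,"lever root -71,82")
hp((397,545),.060,"handle end exp -128,-20")
hp((242,321),.1615,"rim front left exp -35,45");hp((436,321),.1615,"rim front right exp -35,-45")
hp((480,405),.105,"flare R -65");hp((222,400),.105,"flare L -65");hp((520,410),.041,"tray -46,-80")
hp((455,352),.11,"chan R end -38,-57");hp((245,350),.11,"chan L")
```

```text
lever end -145,82 [-141.5   80.2]
lever root -71,82 [-74.7  83.4]
handle end exp -128,-20 [-124.2  -21.6]
rim front left exp -35,45 [-36.1  44.3]
rim front right exp -35,-45 [-33.1 -47.9]
flare R -65 [-59.6 -64.9]
flare L -65 [-61.6  64.4]
tray -46,-80 [-46.5 -79.5]
chan R end -38,-57 [-34.3 -51.5]
chan L [-36.8  53.7]
```

```bash
cat >> h.py <<'E'
HO=np.array([.616,.085]);HY=-3.8
def hood(x,y,z):
    T=np.radians(HY);return np.array([HO[0]+x*np.cos(T)-y*np.sin(T),HO[1]+x*np.sin(T)+y*np.cos(T),z])
E
python3 - <<'E'
from h import *
R=tool(-3.8,12)
g=hood(-.112,.082,.14)
p=g+R[:,2]*.005
print(g,p)
move(p+[0,0,.075],R)
E
```

```text
[0.5096807 0.1742424 0.14     ] [0.51071797 0.1741735  0.13510926]
dp [-10.22, 6.22, 7.64] twist [-0.001, 0.232, 0.002]
```

{"fn": "apply_moves", "kwargs": {
  "targets": [
    {"dp":[-2.0,1.5,1.2],"twist":[0,0.05,0]},
    {"dp":[-4.5,3.0,2.7],"twist":[0,0.11,0]},
    {"dp":[-7.2,4.6,4.4],"twist":[0,0.17,0]},
    {"dp":[-10.2,6.2,6.5],"twist":[0,0.23,0]},
    {"dp":[-10.2,6.2,7.6],"twist":[0,0.23,0]},
    {"dp":[-10.2,6.2,7.6],"twist":[0,0.23,0]},
    {"dp":[-10.2,6.2,7.6],"twist":[0,0.23,0]}
  ]
}}

```text
t: 11.12
ee_pos: [0.5107, 0.1726, 0.2071]
tool_rot: [[-0.977, 0.068, 0.203], [0.066, 0.998, -0.018], [-0.204, -0.004, -0.979]]
force: [0.6, 0.9, -0.0]
grip_width: 0.0597
```

Run:
```python
from h import *
wsnap('w6')
```

```text
11.1167 [0.5107 0.1726 0.2071] [ 16.6  12.7  98.7  -5.1  57.7 -67.2] [ 0.6  0.9 -0. ] qdmax 4.23 0.059736453170649274
[[-0.977, 0.068, 0.203], [0.066, 0.998, -0.018], [-0.204, -0.004, -0.979]]
```

View pics/w6.png

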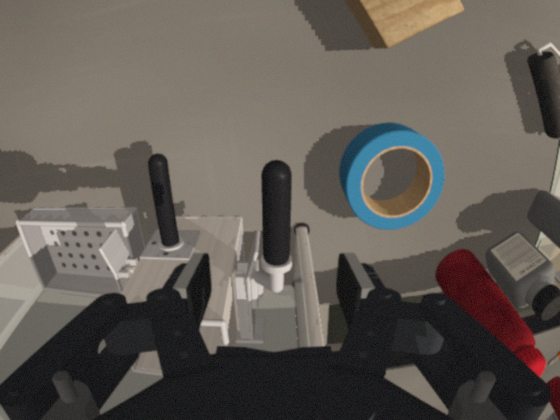

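Run:
```python
from h import *
s,d=load("w6")
for p in [(276,165),(277,200),(277,230),(276,255)]:
    w=won(d,s,p,.140);T=np.radians(-3.8);r=w[:2]-HO
    print(p,w.round(4),"hood",(r@[np.cos(T),np.sin(T)]).round(4),(r@[-np.sin(T),np.cos(T)]).round(4))
c=d["color"].astype(int).max(2)<60
for r in (180,200,220,240): x=np.where(c[r,255:300])[0]+255; print(r,x.min(),x.max())
R=tool(-3.8,12)
p=hood(-.112,.082,.14)+R[:,2]*.005
move(p,R)
```

```text
(276, 165) [0.4806 0.1755 0.14  ] hood -0.1411 0.0813
(277, 200) [0.5031 0.1746 0.14  ] hood -0.1186 0.0819
(277, 230) [0.5242 0.1733 0.14  ] hood -0.0974 0.082
(276, 255) [0.5436 0.1714 0.14  ] hood -0.0779 0.0814
180 262 290
200 263 289
220 263 289
240 263 289
dp [1.49, 0.17, 7.18] twist [-0.003, -0.002, -0.001]
```

{"fn": "apply_moves", "kwargs": {
  "targets": [
    {"dp":[0.5,0.15,2.4],"twist":[0,0,0]},
    {"dp":[1.0,0.15,4.8],"twist":[0,0,0]},
    {"dp":[1.5,0.15,7.2],"twist":[0,0,0]},
    {"dp":[1.5,0.15,7.2],"twist":[0,0,0]},
    {"dp":[1.5,0.15,7.2],"twist":[0,0,0]}
  ]
}}

```text
t: 11.58
ee_pos: [0.5105, 0.1744, 0.1365]
tool_rot: [[-0.976, 0.067, 0.207], [0.065, 0.998, -0.017], [-0.208, -0.003, -0.978]]
force: [-0.0, 0.5, 0.0]
grip_width: 0.06
```

{"fn": "apply_moves", "kwargs": {
  "targets": [
    {"dp":[0,0,0],"twist":[0,0,0]},
    {"dp":[0,0,0],"twist":[0,0,0]},
    {"dp":[0,0,0],"twist":[0,0,0]},
    {"dp":[0,0,0],"twist":[0,0,0]},
    {"dp":[0,0,0],"twist":[0,0,0]},
    {"dp":[0,0,0],"twist":[0,0,0]}
  ],
  "jaw": 0.5,
  "grip_force": 50
}}

```text
t: 12.08
ee_pos: [0.5113, 0.1741, 0.1372]
tool_rot: [[-0.976, 0.067, 0.209], [0.065, 0.998, -0.017], [-0.21, -0.003, -0.978]]
force: [-5.8, -9.7, 10.3]
grip_width: 0.016
```

Run:
```python
from h import *
s,d=wsnap('w7')
R=np.array(s["tool_rot"]);g=np.array(s["ee_pos"])-R[:,2]*.005
T=np.radians(-3.8);r=g[:2]-HO
print("grip hood",r@[np.cos(T),np.sin(T)],r@[-np.sin(T),np.cos(T)],g[2])
```

```text
12.0833 [0.5113 0.1741 0.1372] [ 16.8  17.8 102.6  -5.9  48.4 -65.9] [-5.8 -9.7 10.3] qdmax 0.08 0.01604711841710379
[[-0.976, 0.067, 0.209], [0.065, 0.998, -0.017], [-0.21, -0.003, -0.978]]
grip hood -0.11139871343329948 0.0819518511872137 0.14207104498552026
```

View pics/w7.png

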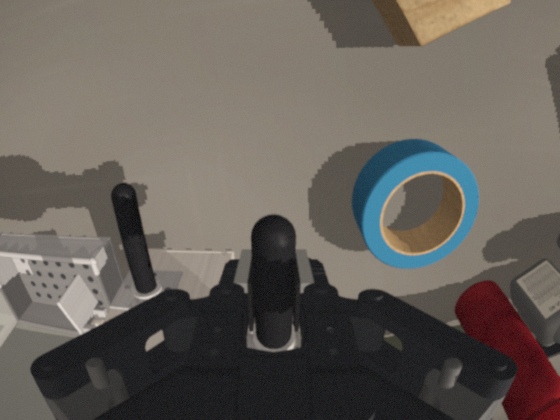

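```bash
cat > arc.py <<'E'
from h import *
R=tool(-3.8,12)
a0=np.arctan2(.040,.124);r=np.hypot(.04,.124)
T=np.radians(HY);ey=np.array([-np.sin(T),np.cos(T),0])
def P(th): return ey*(r*np.cos(a0+th))+np.array([0,0,r*np.sin(a0+th)])
def call(t0,t1,n=8):
    print([ [float(v) for v in np.round(R.T@(P(t0+(t1-t0)*i/n)-P(t0))*100,2)+0.] for i in range(1,n+1)])
E
python3 - <<'E'
from arc import *
th=np.linspace(0,2.44,6)
for i in range(5): print(th[i]);call(th[i],th[i+1])
E
```

```text
0.0
[[-0.16, -0.27, -0.73], [-0.31, -0.58, -1.45], [-0.46, -0.93, -2.14], [-0.6, -1.33, -2.81], [-0.74, -1.77, -3.46], [-0.87, -2.25, -4.08], [-0.99, -2.77, -4.67], [-1.11, -3.32, -5.23]]
0.488
[[-0.11, -0.59, -0.52], [-0.22, -1.2, -1.01], [-0.31, -1.85, -1.46], [-0.4, -2.53, -1.87], [-0.48, -3.23, -2.24], [-0.55, -3.95, -2.57], [-0.61, -4.69, -2.86], [-0.66, -5.44, -3.1]]
0.976
[[-0.04, -0.77, -0.19], [-0.07, -1.55, -0.34], [-0.09, -2.34, -0.44], [-0.11, -3.13, -0.5], [-0.11, -3.92, -0.5], [-0.1, -4.72, -0.46], [-0.08, -5.51, -0.37], [-0.05, -6.29, -0.24]]
1.464
[[0.04, -0.77, 0.18], [0.09, -1.53, 0.41], [0.14, -2.28, 0.68], [0.21, -3.0, 1.0], [0.29, -3.71, 1.36], [0.37, -4.39, 1.76], [0.47, -5.04, 2.2], [0.57, -5.67, 2.67]]
1.952
[[0.11, -0.6, 0.51], [0.23, -1.16, 1.06], [0.35, -1.68, 1.65], [0.48, -2.17, 2.26], [0.62, -2.63, 2.9], [0.76, -3.04, 3.56], [0.9, -3.4, 4.25], [1.05, -3.73, 4.96]]
```

{"fn": "apply_moves", "kwargs": {
  "targets": [
    {"dp":[-0.16,-0.27,-0.73],"twist":[0,0,0]},
    {"dp":[-0.31,-0.58,-1.45],"twist":[0,0,0]},
    {"dp":[-0.46,-0.93,-2.14],"twist":[0,0,0]},
    {"dp":[-0.6,-1.33,-2.81],"twist":[0,0,0]},
    {"dp":[-0.74,-1.77,-3.46],"twist":[0,0,0]},
    {"dp":[-0.87,-2.25,-4.08],"twist":[0,0,0]},
    {"dp":[-0.99,-2.77,-4.67],"twist":[0,0,0]},
    {"dp":[-1.11,-3.32,-5.23],"twist":[0,0,0]}
  ]
}}

```text
t: 12.8
ee_pos: [0.5092, 0.1437, 0.1912]
tool_rot: [[-0.975, 0.066, 0.211], [0.065, 0.998, -0.012], [-0.211, 0.002, -0.977]]
force: [-1.5, 20.7, 6.1]
grip_width: 0.0162
```

```bash
cat >> h.py <<'E'
def grip():
    s=status.observe();R=np.array(s["tool_rot"]);g=np.array(s["ee_pos"])-R[:,2]*.005
    T=np.radians(HY);r=g[:2]-HO
    y=r@[-np.sin(T),np.cos(T)];z=g[2]
    print(s["t"],"hood x,y,z",np.round([r@[np.cos(T),np.sin(T)],y,z],4),"rad",np.hypot(y+.042,z-.1).round(4),"theta",(np.arctan2(z-.1,y+.042)-np.arctan2(.04,.124)).round(3),"F",np.round(s["force"],1),"w",s["grip_width"].round(4) if hasattr(s["grip_width"],"round") else s["grip_width"])
E
python3 - <<'E'
from h import *
grip()
a=snapshot("scene")["color"][:,:,::-1]
cv2.imwrite("pics/s8z.png",cv2.resize(a[130:250,190:350],None,fx=5,fy=5,interpolation=cv2.INTER_CUBIC))
E
```

```text
12.8 hood x,y,z [-0.1115  0.0514  0.1961] rad 0.134 theta 0.487 F [-1.5 20.7  6.1] w 0.016242434575241875
```

View pics/s8z.png

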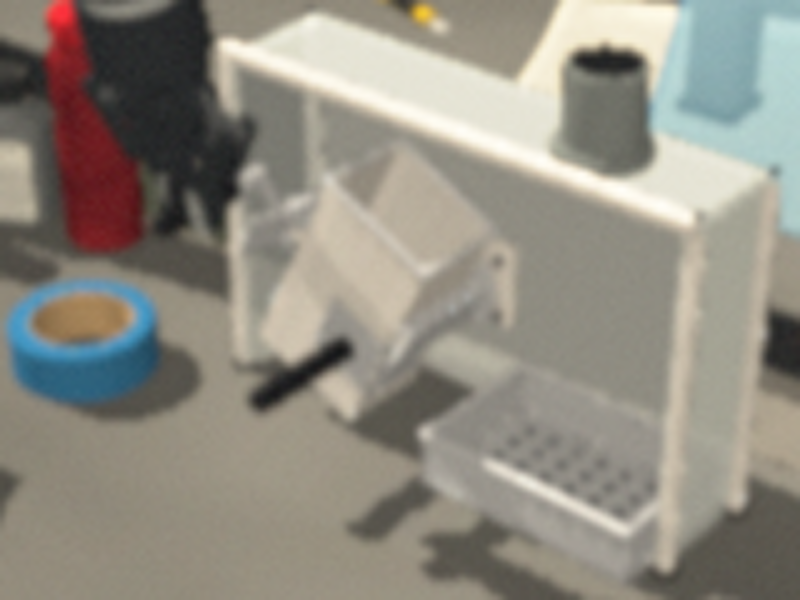

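{"fn": "apply_moves", "kwargs": {
  "targets": [
    {"dp":[-0.11,-0.59,-0.52],"twist":[0,0,0]},
    {"dp":[-0.22,-1.2,-1.01],"twist":[0,0,0]},
    {"dp":[-0.31,-1.85,-1.46],"twist":[0,0,0]},
    {"dp":[-0.4,-2.53,-1.87],"twist":[0,0,0]},
    {"dp":[-0.48,-3.23,-2.24],"twist":[0,0,0]},
    {"dp":[-0.55,-3.95,-2.57],"twist":[0,0,0]},
    {"dp":[-0.61,-4.69,-2.86],"twist":[0,0,0]},
    {"dp":[-0.66,-5.44,-3.1],"twist":[0,0,0]}
  ]
}}

```text
t: 13.52
ee_pos: [0.5068, 0.0894, 0.2253]
tool_rot: [[-0.974, 0.065, 0.216], [0.064, 0.998, -0.012], [-0.217, 0.002, -0.976]]
force: [1.0, 14.0, 16.0]
grip_width: 0.0163
```

```bash
python3 -c "
from h import *
grip()"
```

```text
13.5167 hood x,y,z [-0.1104 -0.0028  0.2302] rad 0.136 theta 0.967 F [ 1. 14. 16.] w 0.016348124960642883
```

{"fn": "apply_moves", "kwargs": {
  "targets": [
    {"dp":[-0.06,-0.77,-0.29],"twist":[0,0,0]},
    {"dp":[-0.11,-1.55,-0.54],"twist":[0,0,0]},
    {"dp":[-0.14,-2.34,-0.7],"twist":[0,0,0]},
    {"dp":[-0.17,-3.13,-0.79],"twist":[0,0,0]},
    {"dp":[-0.17,-3.92,-0.79],"twist":[0,0,0]},
    {"dp":[-0.16,-4.72,-0.75],"twist":[0,0,0]},
    {"dp":[-0.14,-5.51,-0.66],"twist":[0,0,0]},
    {"dp":[-0.11,-6.29,-0.53],"twist":[0,0,0]}
  ]
}}

```text
t: 14.18
ee_pos: [0.5021, 0.0253, 0.2286]
tool_rot: [[-0.975, 0.066, 0.213], [0.065, 0.998, -0.015], [-0.214, -0.0, -0.977]]
force: [9.6, 8.9, 3.0]
grip_width: 0.0162
```

```bash
python3 -c "
from h import *
grip()"
```

```text
14.1833 hood x,y,z [-0.1108 -0.0671  0.2335] rad 0.1359 theta 1.445 F [9.6 8.9 3. ] w 0.016240542661446596
```

{"fn": "apply_moves", "kwargs": {
  "targets": [
    {"dp":[0.04,-0.77,0.18],"twist":[0,0,0]},
    {"dp":[0.09,-1.53,0.41],"twist":[0,0,0]},
    {"dp":[0.14,-2.28,0.68],"twist":[0,0,0]},
    {"dp":[0.21,-3.0,1.0],"twist":[0,0,0]},
    {"dp":[0.29,-3.71,1.36],"twist":[0,0,0]},
    {"dp":[0.37,-4.39,1.76],"twist":[0,0,0]},
    {"dp":[0.47,-5.04,2.2],"twist":[0,0,0]},
    {"dp":[0.57,-5.67,2.67],"twist":[0,0,0]}
  ]
}}

```text
t: 14.85
ee_pos: [0.4982, -0.0318, 0.2014]
tool_rot: [[-0.975, 0.067, 0.212], [0.065, 0.998, -0.016], [-0.213, -0.002, -0.977]]
force: [5.1, 9.0, 4.9]
grip_width: 0.0162
```

Run:
```python
from h import *
grip()
a=snapshot("scene")["color"][:,:,::-1]
cv2.imwrite("pics/s9z.png",cv2.resize(a[130:250,190:350],None,fx=5,fy=5,interpolation=cv2.INTER_CUBIC))
```

```text
14.85 hood x,y,z [-0.1109 -0.1243  0.2062] rad 0.1344 theta 1.918 F [5.1 9.  4.9] w 0.016231289030060474
```

View pics/s9z.png

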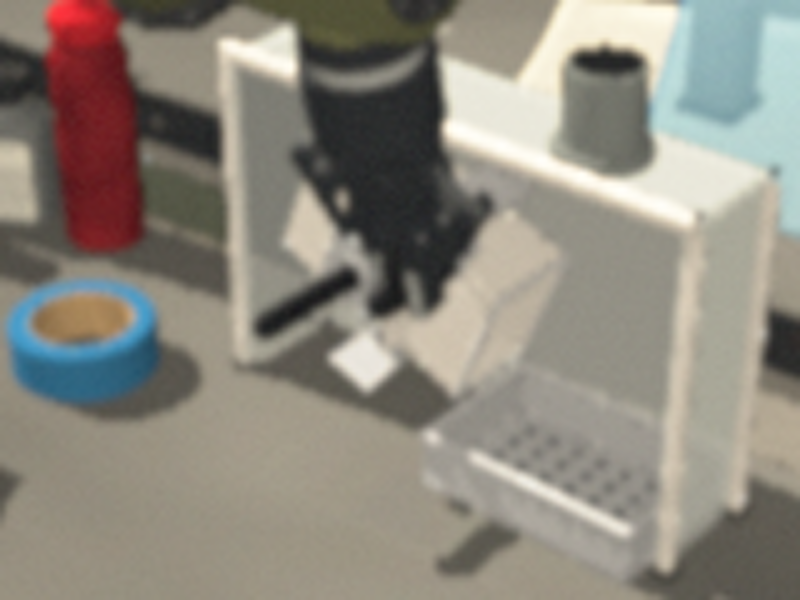

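{"fn": "apply_moves", "kwargs": {
  "targets": [
    {"dp":[0.11,-0.6,0.51],"twist":[0,0,0]},
    {"dp":[0.23,-1.16,1.06],"twist":[0,0,0]},
    {"dp":[0.35,-1.68,1.65],"twist":[0,0,0]},
    {"dp":[0.48,-2.17,2.26],"twist":[0,0,0]},
    {"dp":[0.62,-2.63,2.9],"twist":[0,0,0]},
    {"dp":[0.76,-3.04,3.56],"twist":[0,0,0]},
    {"dp":[0.9,-3.4,4.25],"twist":[0,0,0]},
    {"dp":[1.05,-3.73,4.96],"twist":[0,0,0]}
  ]
}}

```text
t: 15.57
ee_pos: [0.4955, -0.0692, 0.1501]
tool_rot: [[-0.975, 0.067, 0.211], [0.065, 0.998, -0.016], [-0.212, -0.002, -0.977]]
force: [5.6, 9.3, 2.0]
grip_width: 0.0164
```

Run:
```python
from h import *
grip()
a=snapshot("scene")["color"][:,:,::-1]
cv2.imwrite("pics/s10z.png",cv2.resize(a[130:250,190:350],None,fx=5,fy=5,interpolation=cv2.INTER_CUBIC))
```

```text
15.5667 hood x,y,z [-0.1111 -0.1618  0.155 ] rad 0.1318 theta 2.399 F [5.6 9.3 2. ] w 0.016365170125006063
```

View pics/s10z.png

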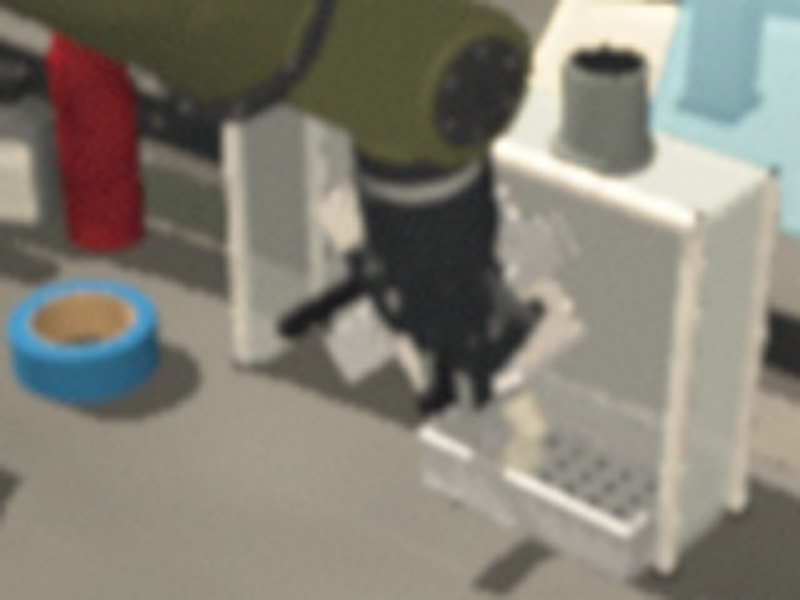

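{"fn": "apply_moves", "kwargs": {
  "targets": [
    {"dp":[0.06,-0.11,0.27],"twist":[0,0,0]},
    {"dp":[0.12,-0.23,0.54],"twist":[0,0,0]},
    {"dp":[0.12,-0.23,0.54],"twist":[0,0,0]},
    {"dp":[0.12,-0.23,0.54],"twist":[0,0,0]}
  ]
}}

```text
t: 15.95
ee_pos: [0.4964, -0.0699, 0.1478]
tool_rot: [[-0.974, 0.066, 0.215], [0.064, 0.998, -0.015], [-0.215, -0.001, -0.977]]
force: [-13.9, 23.8, 43.1]
grip_width: 0.0161
```

```bash
python3 -c "
from h import *
grip()"
```

```text
15.95 hood x,y,z [-0.1101 -0.1625  0.1527] rad 0.1315 theta 2.417 F [-13.9  23.8  43.1] w 0.016097598841604544
```

{"fn": "apply_moves", "kwargs": {
  "targets": [
    {"dp":[-0.06,0.1,-0.3],"twist":[0,0,0]},
    {"dp":[-0.06,0.1,-0.3],"twist":[0,0,0]}
  ]
}}

```text
t: 16.12
ee_pos: [0.4961, -0.0696, 0.1485]
tool_rot: [[-0.975, 0.066, 0.213], [0.064, 0.998, -0.016], [-0.214, -0.002, -0.977]]
force: [13.1, 9.3, -3.2]
grip_width: 0.0161
```

Run:
```python
from h import *
grip()
a=snapshot("scene")["color"][:,:,::-1]
cv2.imwrite("pics/s11z.png",cv2.resize(a[130:250,190:350],None,fx=5,fy=5,interpolation=cv2.INTER_CUBIC))
a=snapshot("top")["color"][:,:,::-1]
cv2.imwrite("pics/t11z.png",cv2.resize(a[90:210,190:350],None,fx=5,fy=5,interpolation=cv2.INTER_CUBIC)[:600])
wsnap('w11')
```

```text
16.1167 hood x,y,z [-0.1104 -0.1622  0.1534] rad 0.1315 theta 2.412 F [13.1  9.3 -3.2] w 0.01611710352972807
16.2167 [ 0.4962 -0.0697  0.1484] [ -13.1   11.7  108.9    2.6   47.3 -100.8] [ 9.3 12.8  4.8] qdmax 0.1 0.016190548233441522
[[-0.975, 0.066, 0.213], [0.064, 0.998, -0.016], [-0.214, -0.002, -0.977]]
```

View pics/s11z.png

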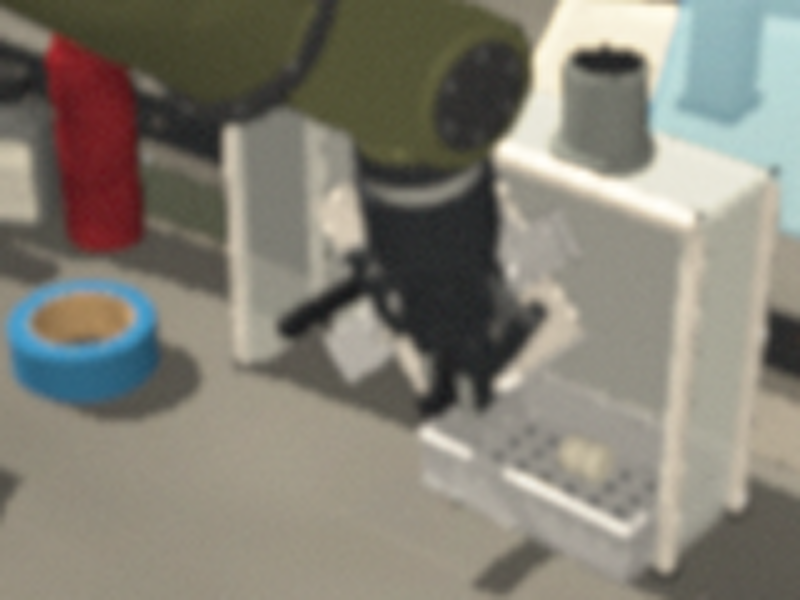

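View pics/t11z.png

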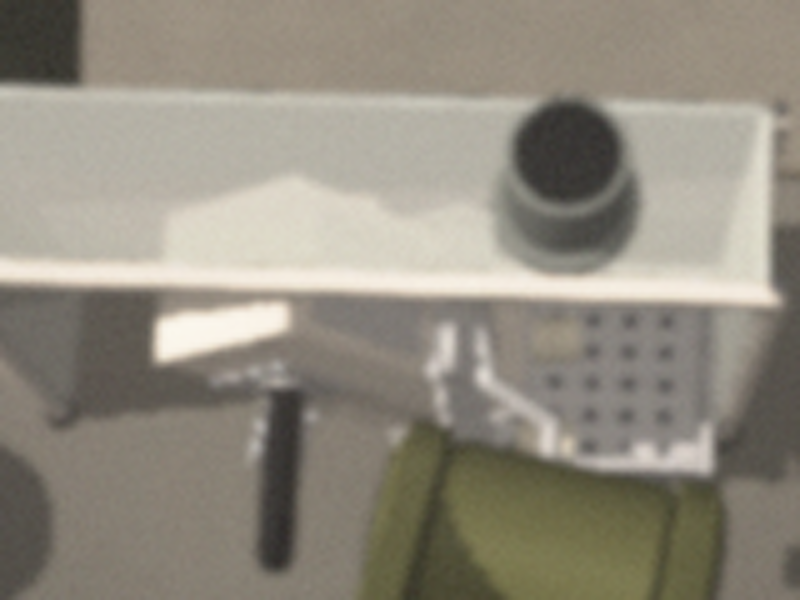

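View pics/w11.png

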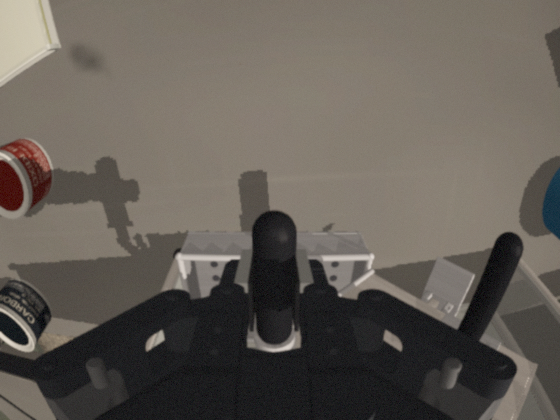

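{"fn": "apply_moves", "kwargs": {
  "targets": [
    {"dp":[0,0,0],"twist":[0,0,0]},
    {"dp":[0,0,0],"twist":[0,0,0]},
    {"dp":[0,0,0],"twist":[0,0,0]},
    {"dp":[0,0,0],"twist":[0,0,0]},
    {"dp":[0,0,-1],"twist":[0,0,0]},
    {"dp":[0,0,-3],"twist":[0,0,0]},
    {"dp":[0.5,0,-5.5],"twist":[0,0,0]},
    {"dp":[2.0,0,-8.5],"twist":[0,0,0]}
  ],
  "jaw": 5
}}

```text
t: 16.93
ee_pos: [0.4572, -0.0679, 0.2263]
tool_rot: [[-0.976, 0.067, 0.207], [0.065, 0.998, -0.016], [-0.207, -0.003, -0.978]]
force: [0.2, -0.8, 0.2]
grip_width: 0.05
```

Run:
```python
from h import *
grip()
move(hood(-.22,-.20,.22),tool(-3.8,30))
```

```text
16.9333 hood x,y,z [-0.1494 -0.1631  0.2312] rad 0.1786 theta 2.004 F [ 0.2 -0.8  0.2] w 0.04998418825434361
dp [7.14, -3.69, -0.85] twist [-0.003, -0.315, 0.0]
```

{"fn": "apply_moves", "kwargs": {
  "targets": [
    {"dp":[2.5,-1.2,-0.3],"twist":[0,-0.1,0]},
    {"dp":[5,-2.5,-0.6],"twist":[0,-0.21,0]},
    {"dp":[7,-3.7,-0.9],"twist":[0,-0.31,0]},
    {"dp":[7,-3.7,-0.9],"twist":[0,-0.31,0]}
  ]
}}

```text
t: 17.27
ee_pos: [0.3802, -0.1002, 0.2183]
tool_rot: [[-0.864, 0.067, 0.499], [0.056, 0.998, -0.037], [-0.5, -0.004, -0.866]]
force: [-0.1, 0.5, -0.3]
grip_width: 0.0497
```

Run:
```python
from h import *
wsnap('w12')
a=snapshot("scene")["color"][:,:,::-1]
cv2.imwrite("pics/s12z.png",cv2.resize(a[130:250,190:350],None,fx=5,fy=5,interpolation=cv2.INTER_CUBIC))
a=snapshot("top")["color"][:,:,::-1]
cv2.imwrite("pics/t12z.png",cv2.resize(a[90:210,190:350],None,fx=5,fy=5,interpolation=cv2.INTER_CUBIC)[:600])
```

```text
17.2667 [ 0.3802 -0.1002  0.2183] [ -26.6  -16.3  129.    17.    40.5 -123.1] [-0.1  0.5 -0.3] qdmax 17.03 0.04969124011084801
[[-0.864, 0.067, 0.499], [0.056, 0.998, -0.037], [-0.5, -0.004, -0.866]]
```

View pics/s12z.png

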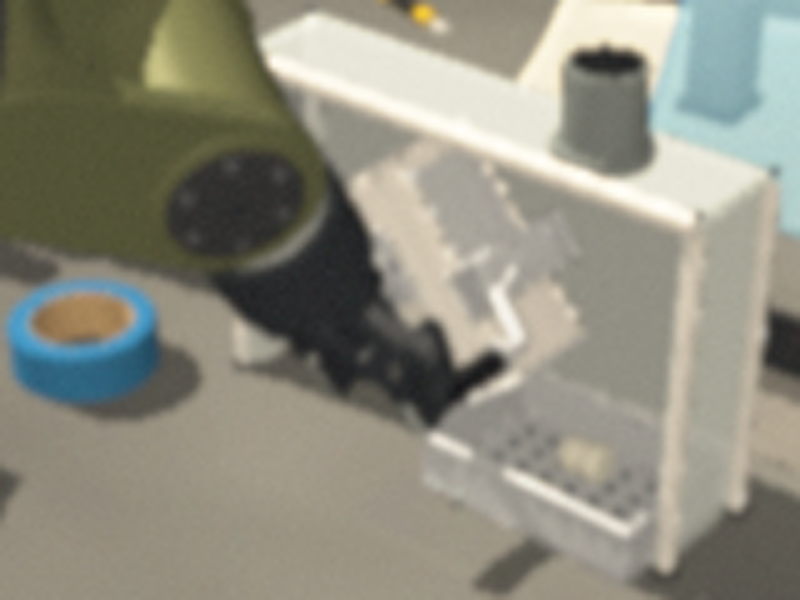

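View pics/t12z.png

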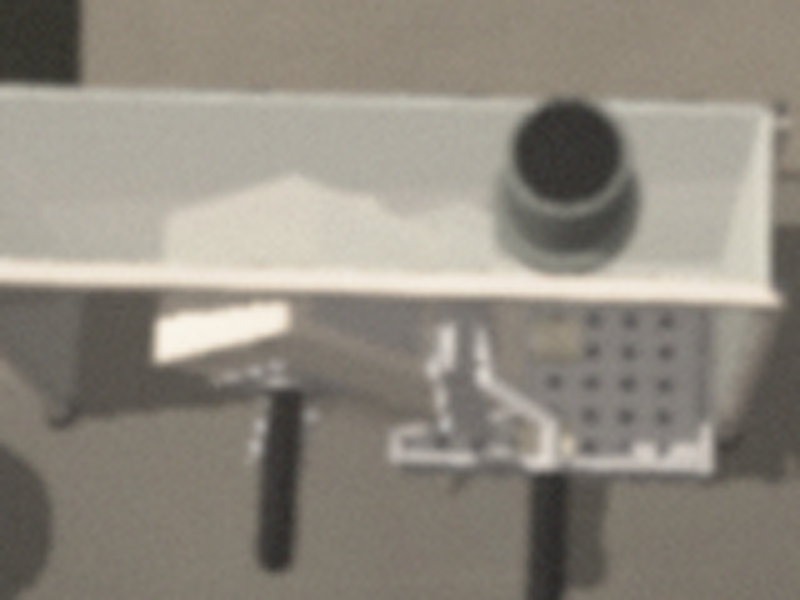

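View pics/w12.png

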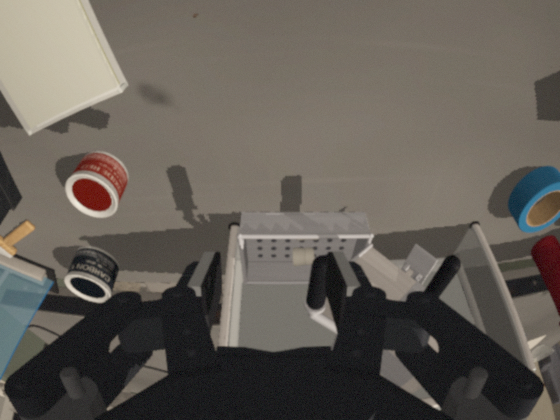

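Run:
```python
from h import *
a=cv2.imread("pics/w12.png")[200:330,210:390]
cv2.imwrite("pics/w12z.png",cv2.resize(a,None,fx=4.4,fy=4.4,interpolation=cv2.INTER_CUBIC))
R=tool(-3.8,50)
move(hood(-.27,-.20,.16),R)
```

```text
dp [7.52, 0.05, 2.71] twist [-0.004, -0.352, 0.001]
```

View pics/w12z.png

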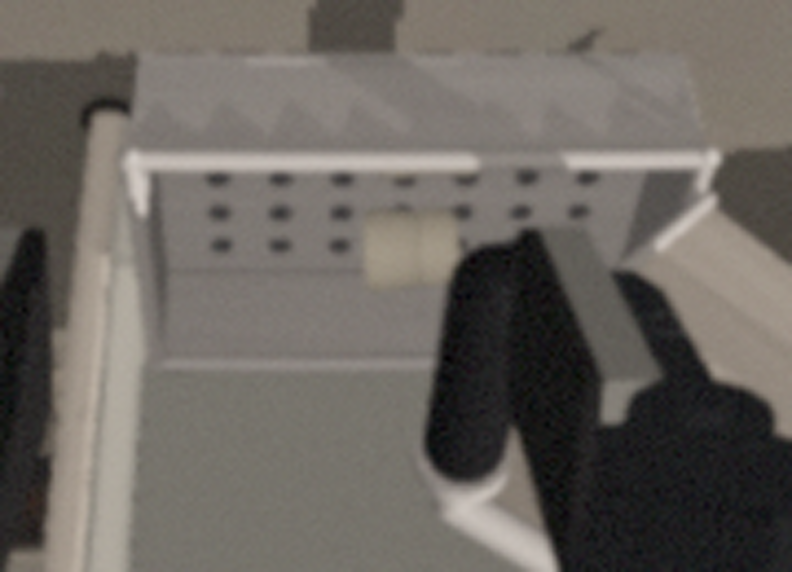

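Run:
```python
from h import *
R=tool(-10,45)
move(hood(-.26,-.14,.24),R)
```

```text
dp [2.67, 6.02, -3.75] twist [0.062, -0.264, 0.087]
```

{"fn": "apply_moves", "kwargs": {
  "targets": [
    {"dp":[0.9,2,-1.2],"twist":[0.02,-0.09,0.03]},
    {"dp":[1.8,4,-2.5],"twist":[0.04,-0.18,0.06]},
    {"dp":[2.7,6,-3.75],"twist":[0.06,-0.264,0.087]},
    {"dp":[2.7,6,-3.75],"twist":[0.06,-0.264,0.087]}
  ]
}}

```text
t: 17.75
ee_pos: [0.346, -0.0351, 0.2393]
tool_rot: [[-0.694, 0.171, 0.699], [0.124, 0.985, -0.118], [-0.709, 0.005, -0.705]]
force: [-0.9, 0.8, 0.7]
grip_width: 0.0498
```

Run:
```python
from h import *
wsnap('w13')
a=cv2.imread("pics/w13.png")[180:330,190:390]
cv2.imwrite("pics/w13z.png",cv2.resize(a,None,fx=4,fy=4,interpolation=cv2.INTER_CUBIC))
```

```text
17.75 [ 0.346  -0.0351  0.2393] [-13.9 -33.4 140.9   6.6  27.6 -98.5] [-0.9  0.8  0.7] qdmax 6.05 0.04982770408086794
[[-0.694, 0.171, 0.699], [0.124, 0.985, -0.118], [-0.709, 0.005, -0.705]]
```

View pics/w13z.png

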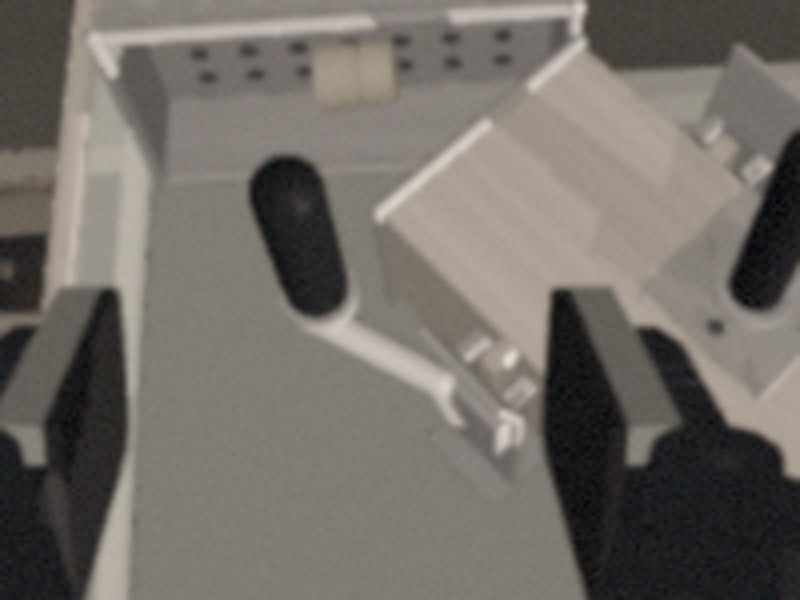

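Run:
```python
from h import *
R=tool(-3.8,12);g=np.array([.4962,-.0697,.1484])
move(g+[0,0,.085],R)
d=R.T@np.array([0,0,-.085])*100;print(d)
```

```text
dp [-10.39, -0.86, 11.3] twist [-0.047, 0.577, -0.094]
[ 1.76724937e+00 -1.47451495e-17  8.31425461e+00]
```

{"fn": "apply_moves", "kwargs": {
  "targets": [
    {"dp":[-2.2,-0.1,1.0],"twist":[-0.009,0.11,-0.018]},
    {"dp":[-4.4,-0.3,3.0],"twist":[-0.018,0.22,-0.036]},
    {"dp":[-6.6,-0.5,5.5],"twist":[-0.027,0.33,-0.054]},
    {"dp":[-8.8,-0.7,8.5],"twist":[-0.038,0.45,-0.074]},
    {"dp":[-10.4,-0.9,11.3],"twist":[-0.047,0.577,-0.094]},
    {"dp":[-10.4,-0.9,11.3],"twist":[-0.047,0.577,-0.094]},
    {"dp":[-10.4,-0.9,11.3],"twist":[-0.047,0.577,-0.094]}
  ]
}}

```text
t: 18.38
ee_pos: [0.4995, -0.073, 0.2301]
tool_rot: [[-0.978, 0.067, 0.197], [0.066, 0.998, -0.013], [-0.197, -0.0, -0.98]]
force: [-0.3, -0.5, -0.3]
grip_width: 0.05
```

Run:
```python
from h import *
wsnap('w14')
move(np.array([.4962,-.0697,.147]),tool(-3.8,12))
```

```text
18.3833 [ 0.4995 -0.073   0.2301] [ -13.3    6.6  102.6    2.2   59.5 -100.4] [-0.3 -0.5 -0.3] qdmax 7.48 0.049953050606770216
[[-0.978, 0.067, 0.197], [0.066, 0.998, -0.013], [-0.197, -0.0, -0.98]]
dp [1.9, 0.28, 8.13] twist [-0.0, -0.007, -0.001]
```

View pics/w14.png

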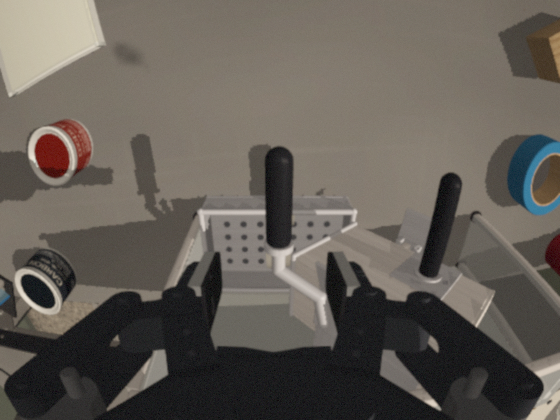

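{"fn": "apply_moves", "kwargs": {
  "targets": [
    {"dp":[0.6,0.2,2.7],"twist":[0,0,0]},
    {"dp":[1.3,0.25,5.4],"twist":[0,0,0]},
    {"dp":[1.9,0.28,8.1],"twist":[0,0,0]},
    {"dp":[1.9,0.28,8.1],"twist":[0,0,0]},
    {"dp":[1.9,0.28,8.1],"twist":[0,0,0]}
  ]
}}

```text
t: 18.85
ee_pos: [0.4943, -0.0694, 0.149]
tool_rot: [[-0.977, 0.068, 0.203], [0.067, 0.998, -0.014], [-0.204, -0.001, -0.979]]
force: [0.7, -0.5, 0.4]
grip_width: 0.0503
```

{"fn": "apply_moves", "kwargs": {
  "targets": [
    {"dp":[0,0,0],"twist":[0,0,0]},
    {"dp":[0,0,0],"twist":[0,0,0]},
    {"dp":[0,0,0],"twist":[0,0,0]},
    {"dp":[0,0,0],"twist":[0,0,0]},
    {"dp":[0,0,0],"twist":[0,0,0]}
  ],
  "jaw": 0.5,
  "grip_force": 50
}}

```text
t: 19.27
ee_pos: [0.4952, -0.0695, 0.1509]
tool_rot: [[-0.976, 0.068, 0.208], [0.067, 0.998, -0.015], [-0.208, -0.001, -0.978]]
force: [-3.1, 3.5, 8.5]
grip_width: 0.0161
```

Run:
```python
from arc import *
grip()
th=np.linspace(2.43,0,6)
for i in range(5): print(th[i]);call(th[i],th[i+1])
```

```text
19.2667 hood x,y,z [-0.1113 -0.1622  0.1558] rad 0.1325 theta 2.395 F [-3.1  3.5  8.5] w 0.01613140938874733
2.43
[[-0.15, 0.33, -0.7], [-0.29, 0.7, -1.39], [-0.43, 1.12, -2.05], [-0.57, 1.57, -2.68], [-0.7, 2.07, -3.28], [-0.82, 2.6, -3.86], [-0.94, 3.16, -4.4], [-1.04, 3.76, -4.91]]
1.9440000000000002
[[-0.1, 0.63, -0.47], [-0.19, 1.28, -0.9], [-0.28, 1.96, -1.3], [-0.35, 2.67, -1.65], [-0.42, 3.39, -1.96], [-0.47, 4.14, -2.23], [-0.52, 4.9, -2.45], [-0.56, 5.67, -2.62]]
1.4580000000000002
[[-0.03, 0.78, -0.13], [-0.05, 1.57, -0.21], [-0.05, 2.36, -0.25], [-0.05, 3.15, -0.24], [-0.04, 3.94, -0.18], [-0.02, 4.72, -0.08], [0.02, 5.5, 0.07], [0.06, 6.26, 0.27]]
0.972
[[0.05, 0.75, 0.24], [0.11, 1.49, 0.53], [0.18, 2.2, 0.86], [0.26, 2.9, 1.23], [0.35, 3.57, 1.64], [0.44, 4.21, 2.09], [0.55, 4.83, 2.58], [0.66, 5.41, 3.1]]
0.486
[[0.12, 0.55, 0.56], [0.24, 1.06, 1.15], [0.37, 1.54, 1.76], [0.51, 1.98, 2.41], [0.65, 2.37, 3.08], [0.8, 2.73, 3.77], [0.95, 3.04, 4.48], [1.11, 3.3, 5.21]]
```

{"fn": "apply_moves", "kwargs": {
  "targets": [
    {"dp":[-0.15,0.33,-0.7],"twist":[0,0,0]},
    {"dp":[-0.29,0.7,-1.39],"twist":[0,0,0]},
    {"dp":[-0.43,1.12,-2.05],"twist":[0,0,0]},
    {"dp":[-0.57,1.57,-2.68],"twist":[0,0,0]},
    {"dp":[-0.7,2.07,-3.28],"twist":[0,0,0]},
    {"dp":[-0.82,2.6,-3.86],"twist":[0,0,0]},
    {"dp":[-0.94,3.16,-4.4],"twist":[0,0,0]},
    {"dp":[-1.04,3.76,-4.91],"twist":[0,0,0]}
  ]
}}

```text
t: 19.93
ee_pos: [0.4976, -0.0351, 0.2024]
tool_rot: [[-0.976, 0.07, 0.208], [0.067, 0.998, -0.022], [-0.209, -0.008, -0.978]]
force: [-16.5, -31.6, 22.4]
grip_width: 0.0163
```

```bash
python3 -c "
from h import *
grip()
a=snapshot('scene')['color'][:,:,::-1]
cv2.imwrite('pics/s15z.png',cv2.resize(a[130:250,190:350],None,fx=5,fy=5,interpolation=cv2.INTER_CUBIC))
a=snapshot('top')['color'][:,:,::-1]
cv2.imwrite('pics/t15z.png',cv2.resize(a[90:210,190:350],None,fx=5,fy=5,interpolation=cv2.INTER_CUBIC)[:600])
"
```

```text
19.9333 hood x,y,z [-0.1112 -0.1277  0.2072] rad 0.1373 theta 1.933 F [-16.5 -31.6  22.4] w 0.016349222676353026
```

View pics/s15z.png

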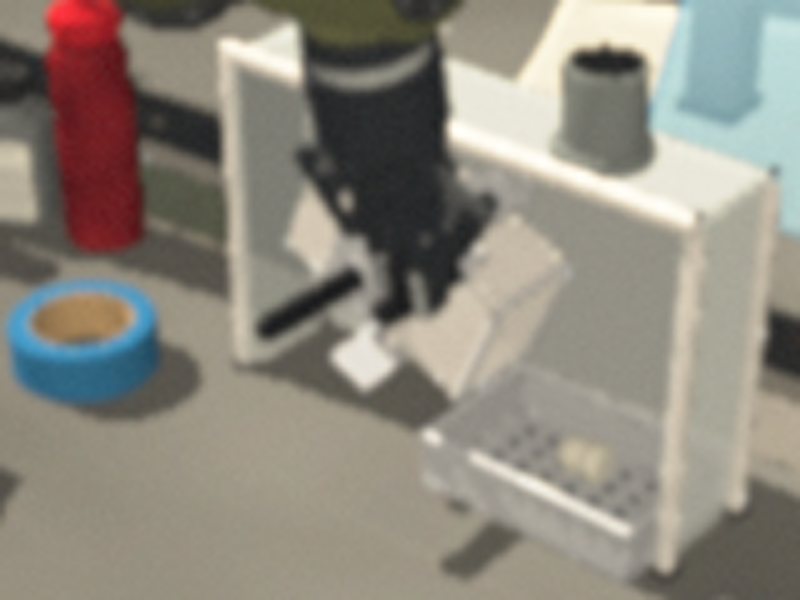

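View pics/t15z.png

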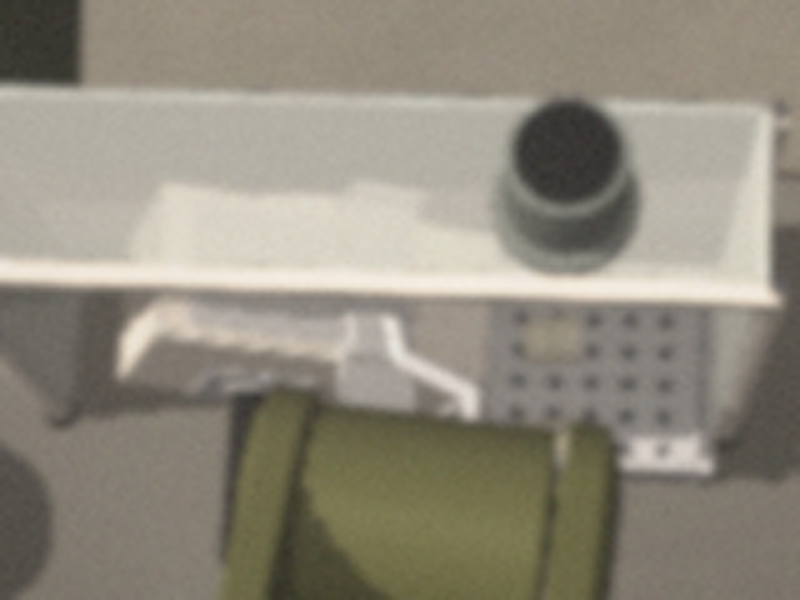

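Run:
```python
from h import *
from scipy.optimize import least_squares
P=np.array([(.082,.1421),(.0514,.1961),(-.0028,.2302),(-.0671,.2335),(-.1243,.2062),(-.1618,.155),(-.1277,.2072)])
r=least_squares(lambda x:np.hypot(P[:,0]-x[0],P[:,1]-x[1])-x[2],[-.042,.1,.13]);print(r.x,r.fun*1000)
c=r.x
R=tool(-3.8,12);T=np.radians(HY);ey=np.array([-np.sin(T),np.cos(T),0])
s=status.observe();
print("ang",np.arctan2(.2072-c[1],-.1277-c[0]),"start ang",np.arctan2(.1421-c[1],.082-c[0]))
# commanded now = ideal arc point from call: start(-.1622,.1545) + arc
a=np.arctan2(.2072-c[1],-.1277-c[0]);e=np.arctan2(.1421-c[1],.082-c[0])
Q=lambda a:ey*c[2]*np.cos(a)+np.array([0,0,c[2]*np.sin(a)])
for k in range(4):
    b=[a+(e-a)*(k+i/8)/4 for i in range(9)]
    print([[float(v) for v in np.round(R.T@(Q(x)-Q(b[0]))*100,2)+0.] for x in b[1:]])
print(R.T@(ey*-.6+np.array([0,0,.77])))
```

```text
[-0.0424732   0.10749864  0.12906057] [ 0.13243325  0.02226946 -0.10481191 -0.67512271 -0.85142584 -0.62667592
  2.10333367]
ang 2.278082475349617 start ang 0.2711368338824456
[[-0.11, 0.63, -0.5], [-0.2, 1.29, -0.95], [-0.29, 1.98, -1.36], [-0.37, 2.7, -1.74], [-0.44, 3.44, -2.06], [-0.5, 4.19, -2.34], [-0.55, 4.97, -2.58], [-0.59, 5.75, -2.76]]
[[-0.03, 0.8, -0.14], [-0.05, 1.6, -0.23], [-0.06, 2.41, -0.26], [-0.05, 3.22, -0.25], [-0.04, 4.03, -0.19], [-0.02, 4.83, -0.08], [0.02, 5.62, 0.08], [0.06, 6.4, 0.28]]
[[0.05, 0.77, 0.25], [0.12, 1.51, 0.56], [0.19, 2.24, 0.9], [0.27, 2.95, 1.29], [0.37, 3.62, 1.73], [0.47, 4.27, 2.2], [0.58, 4.89, 2.71], [0.69, 5.47, 3.26]]
[[0.12, 0.55, 0.58], [0.26, 1.05, 1.2], [0.39, 1.52, 1.85], [0.54, 1.95, 2.52], [0.68, 2.33, 3.22], [0.84, 2.66, 3.94], [0.99, 2.95, 4.68], [1.15, 3.2, 5.43]]
[-0.160092   -0.6        -0.75317365]
```

{"fn": "apply_moves", "kwargs": {
  "targets": [
    {"dp":[-0.15,0.45,-0.7],"twist":[0,0,0]},
    {"dp":[-0.28,1.05,-1.3],"twist":[0,0,0]},
    {"dp":[-0.37,1.75,-1.7],"twist":[0,0,0]},
    {"dp":[-0.45,2.5,-2.05],"twist":[0,0,0]},
    {"dp":[-0.51,3.25,-2.35],"twist":[0,0,0]},
    {"dp":[-0.57,4.0,-2.62],"twist":[0,0,0]},
    {"dp":[-0.61,4.8,-2.85],"twist":[0,0,0]},
    {"dp":[-0.65,5.6,-3.03],"twist":[0,0,0]}
  ]
}}

```text
t: 20.7
ee_pos: [0.5025, 0.023, 0.2335]
tool_rot: [[-0.975, 0.069, 0.211], [0.067, 0.998, -0.018], [-0.212, -0.003, -0.977]]
force: [3.9, -9.1, 8.8]
grip_width: 0.0155
```

```bash
python3 -c "
from h import *
grip()"
```

```text
20.7 hood x,y,z [-0.1102 -0.0694  0.2384] rad 0.1411 theta 1.454 F [ 3.9 -9.1  8.8] w 0.015526356850647639
```

```bash
python3 -c "
from h import *
wsnap('w16')
a=snapshot('scene')['color'][:,:,::-1]
cv2.imwrite('pics/s16z.png',cv2.resize(a[130:250,190:350],None,fx=5,fy=5,interpolation=cv2.INTER_CUBIC))
"
```

```text
20.7 [0.5025 0.023  0.2335] [ -1.2   5.8 103.1  -0.9  58.8 -86.9] [ 3.9 -9.1  8.8] qdmax 12.95 0.015526356850647639
[[-0.975, 0.069, 0.211], [0.067, 0.998, -0.018], [-0.212, -0.003, -0.977]]
```

View pics/w16.png

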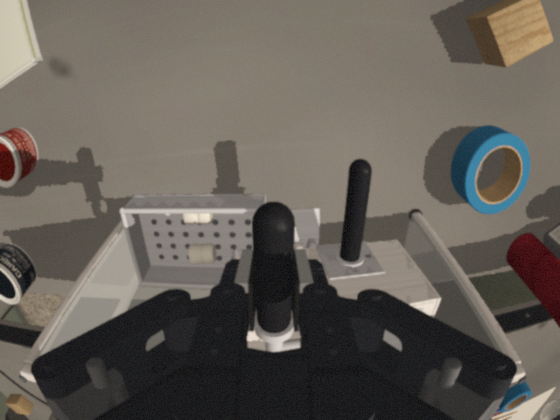

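View pics/s16z.png

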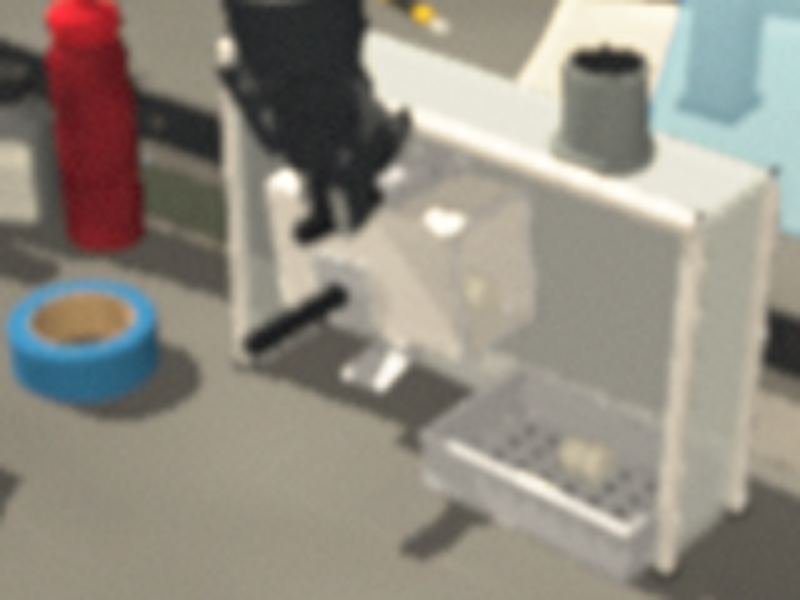

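{"fn": "apply_moves", "kwargs": {
  "targets": [
    {"dp":[0,0,0],"twist":[0,0,0]},
    {"dp":[0,0,0],"twist":[0,0,0]},
    {"dp":[0.1,0,0.5],"twist":[0,0,0]},
    {"dp":[0.2,0,0.9],"twist":[0,0,0]},
    {"dp":[0.2,0,0.9],"twist":[0,0,0]}
  ],
  "jaw": 3
}}

```text
t: 21.22
ee_pos: [0.5006, 0.0238, 0.2196]
tool_rot: [[-0.977, 0.069, 0.203], [0.067, 0.998, -0.015], [-0.203, -0.001, -0.979]]
force: [-0.3, 0.2, 0.3]
grip_width: 0.03
```

```bash
python3 -c "
from h import *
grip()
wsnap('w17')
a=snapshot('scene')['color'][:,:,::-1]
cv2.imwrite('pics/s17z.png',cv2.resize(a[130:250,190:350],None,fx=5,fy=5,interpolation=cv2.INTER_CUBIC))
"
```

```text
21.2167 hood x,y,z [-0.1121 -0.0687  0.2245] rad 0.1273 theta 1.47 F [-0.3  0.2  0.3] w 0.02999099969501001
21.2167 [0.5006 0.0238 0.2196] [ -1.2   6.7 104.1  -0.7  57.5 -86.9] [-0.3  0.2  0.3] qdmax 1.08 0.02999099969501001
[[-0.977, 0.069, 0.203], [0.067, 0.998, -0.015], [-0.203, -0.001, -0.979]]
```

View pics/w17.png

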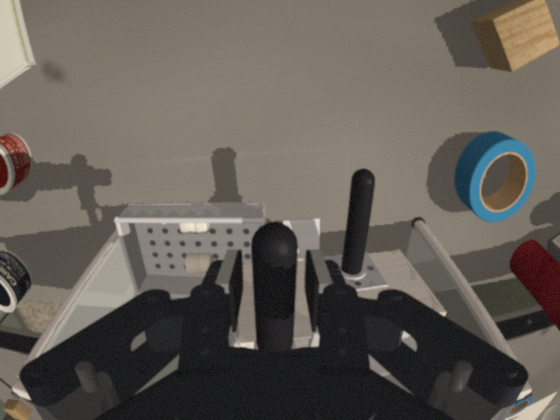

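View pics/s17z.png

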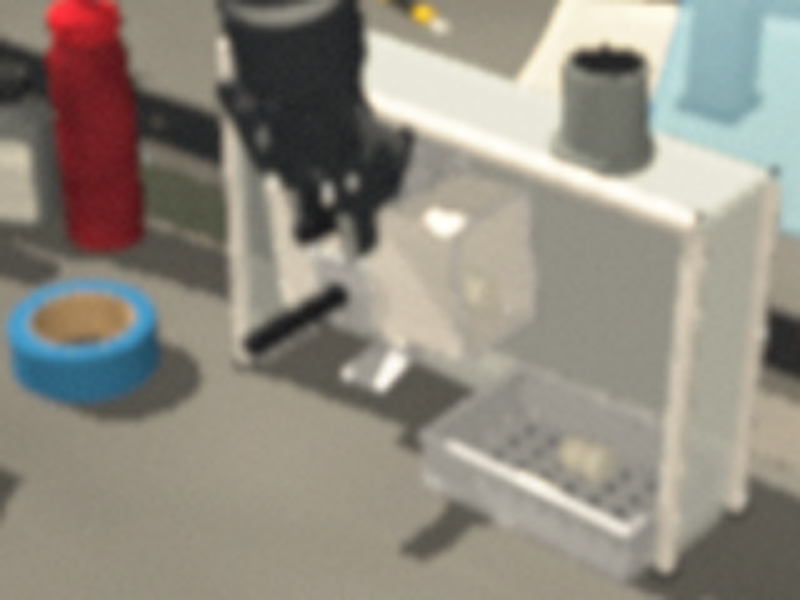

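{"fn": "apply_moves", "kwargs": {
  "targets": [
    {"dp":[0,0,0],"twist":[0,0,0]},
    {"dp":[0,0,0],"twist":[0,0,0]},
    {"dp":[0,0,0],"twist":[0,0,0]},
    {"dp":[0,0,0],"twist":[0,0,0]}
  ],
  "jaw": 0.5,
  "grip_force": 50
}}

```text
t: 21.65
ee_pos: [0.501, 0.0238, 0.2209]
tool_rot: [[-0.976, 0.069, 0.205], [0.067, 0.998, -0.015], [-0.205, -0.001, -0.979]]
force: [-2.0, 0.6, 1.8]
grip_width: 0.0169
```

```bash
python3 -c "
from arc import *
grip()
call(1.466,1.95);call(1.95,2.44);call(2.44,2.1,4)"
```

```text
21.65 hood x,y,z [-0.1117 -0.0686  0.2258] rad 0.1286 theta 1.468 F [-2.   0.6  1.8] w 0.016860055097807556
[[0.04, -0.77, 0.18], [0.09, -1.52, 0.41], [0.14, -2.26, 0.68], [0.21, -2.98, 0.99], [0.29, -3.68, 1.35], [0.37, -4.35, 1.74], [0.46, -5.0, 2.18], [0.56, -5.63, 2.65]]
[[0.11, -0.6, 0.52], [0.23, -1.16, 1.07], [0.35, -1.69, 1.65], [0.48, -2.19, 2.26], [0.62, -2.64, 2.91], [0.76, -3.05, 3.57], [0.91, -3.42, 4.27], [1.06, -3.75, 4.98]]
[[-0.21, 0.46, -0.98], [-0.41, 1.01, -1.92], [-0.6, 1.64, -2.82], [-0.78, 2.34, -3.65]]
```

{"fn": "apply_moves", "kwargs": {
  "targets": [
    {"dp":[0.04,-0.77,0.18],"twist":[0,0,0]},
    {"dp":[0.09,-1.52,0.41],"twist":[0,0,0]},
    {"dp":[0.14,-2.26,0.68],"twist":[0,0,0]},
    {"dp":[0.21,-2.98,1.0],"twist":[0,0,0]},
    {"dp":[0.29,-3.68,1.35],"twist":[0,0,0]},
    {"dp":[0.37,-4.35,1.74],"twist":[0,0,0]},
    {"dp":[0.46,-5.0,2.18],"twist":[0,0,0]},
    {"dp":[0.56,-5.63,2.65],"twist":[0,0,0]}
  ]
}}

```text
t: 22.32
ee_pos: [0.4975, -0.0324, 0.1944]
tool_rot: [[-0.976, 0.068, 0.206], [0.067, 0.998, -0.014], [-0.207, -0.0, -0.978]]
force: [-2.9, 0.4, 9.1]
grip_width: 0.016
```

{"fn": "apply_moves", "kwargs": {
  "targets": [
    {"dp":[0.11,-0.6,0.52],"twist":[0,0,0]},
    {"dp":[0.23,-1.16,1.07],"twist":[0,0,0]},
    {"dp":[0.35,-1.69,1.65],"twist":[0,0,0]},
    {"dp":[0.48,-2.19,2.26],"twist":[0,0,0]},
    {"dp":[0.62,-2.64,2.9],"twist":[0,0,0]},
    {"dp":[0.76,-3.05,3.57],"twist":[0,0,0]},
    {"dp":[0.91,-3.42,4.27],"twist":[0,0,0]},
    {"dp":[1.06,-3.75,4.98],"twist":[0,0,0]}
  ]
}}

```text
t: 22.98
ee_pos: [0.4952, -0.0698, 0.1434]
tool_rot: [[-0.976, 0.069, 0.207], [0.067, 0.998, -0.014], [-0.207, -0.0, -0.978]]
force: [-9.5, 19.1, 57.3]
grip_width: 0.0169
```

```bash
python3 -c "
from arc import *
grip()
a=snapshot('scene')['color'][:,:,::-1]
cv2.imwrite('pics/s18z.png',cv2.resize(a[130:250,190:350],None,fx=5,fy=5,interpolation=cv2.INTER_CUBIC))
"
```

```text
22.9833 hood x,y,z [-0.1113 -0.1624  0.1483] rad 0.1297 theta 2.448 F [-9.5 19.1 57.3] w 0.016916909489062434
```

View pics/s18z.png

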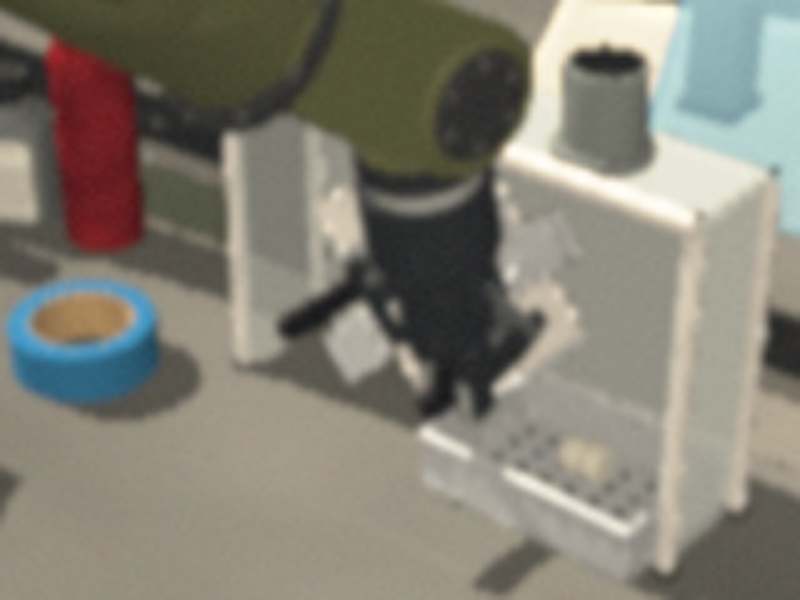

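{"fn": "apply_moves", "kwargs": {
  "targets": [
    {"dp":[-0.41,1.01,-1.92],"twist":[0,0,0]},
    {"dp":[-0.78,2.34,-3.65],"twist":[0,0,0]},
    {"dp":[-0.41,1.01,-1.92],"twist":[0,0,0]},
    {"dp":[-0.1,0.2,-0.45],"twist":[0,0,0]},
    {"dp":[-0.41,1.01,-1.92],"twist":[0,0,0]},
    {"dp":[-0.78,2.34,-3.65],"twist":[0,0,0]},
    {"dp":[-0.41,1.01,-1.92],"twist":[0,0,0]},
    {"dp":[-0.1,0.2,-0.45],"twist":[0,0,0]}
  ]
}}

```text
t: 23.7
ee_pos: [0.4952, -0.068, 0.1486]
tool_rot: [[-0.976, 0.068, 0.208], [0.066, 0.998, -0.015], [-0.208, -0.001, -0.978]]
force: [4.9, 6.5, 3.6]
grip_width: 0.0165
```

{"fn": "apply_moves", "kwargs": {
  "targets": [
    {"dp":[0,0,0],"twist":[0,0,0]},
    {"dp":[0,0,0],"twist":[0,0,0]},
    {"dp":[0,0,0],"twist":[0,0,0]}
  ]
}}

```text
t: 23.95
ee_pos: [0.4952, -0.0684, 0.1476]
tool_rot: [[-0.976, 0.069, 0.206], [0.067, 0.998, -0.016], [-0.206, -0.001, -0.978]]
force: [4.9, -3.3, -2.4]
grip_width: 0.0161
```

```bash
python3 -c "
from arc import *
grip()
a=snapshot('scene')['color'][:,:,::-1]
cv2.imwrite('pics/s19z.png',cv2.resize(a[130:250,190:350],None,fx=5,fy=5,interpolation=cv2.INTER_CUBIC))
a=snapshot('top')['color'][:,:,::-1]
cv2.imwrite('pics/t19z.png',cv2.resize(a[90:210,190:350],None,fx=5,fy=5,interpolation=cv2.INTER_CUBIC)[:600])
"
```

```text
23.95 hood x,y,z [-0.1114 -0.1611  0.1525] rad 0.1301 theta 2.414 F [ 4.9 -3.3 -2.4] w 0.016140453004856812
```

View pics/s19z.png

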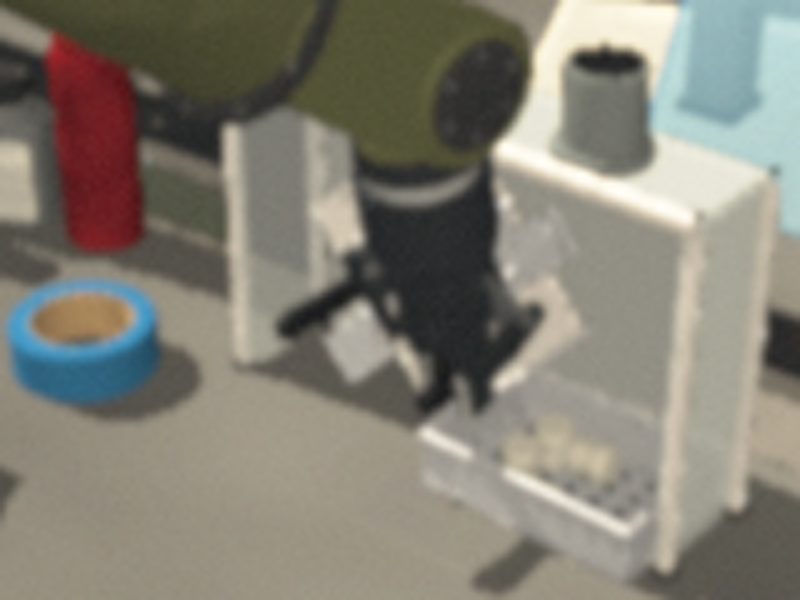

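View pics/t19z.png

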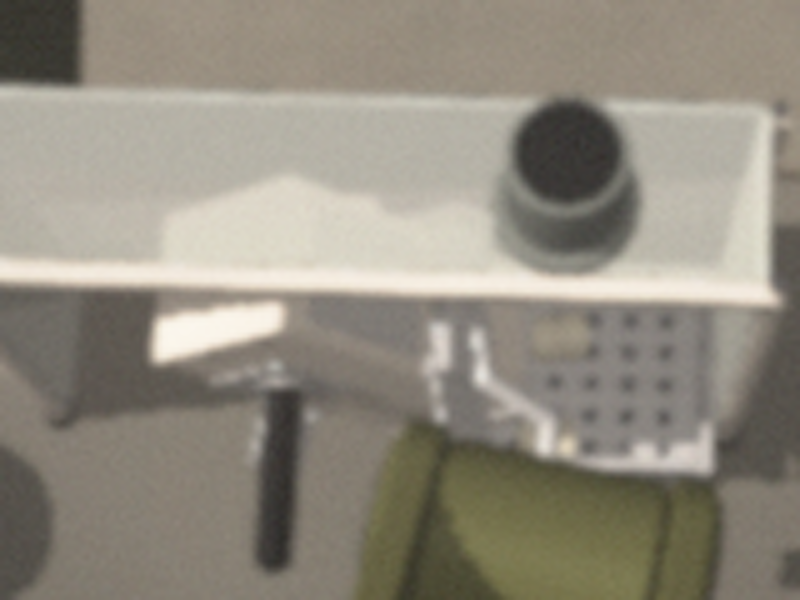

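{"fn": "apply_moves", "kwargs": {
  "targets": [
    {"dp":[0.04,-0.08,0.2],"twist":[0,0,0]},
    {"dp":[0.07,-0.15,0.36],"twist":[0,0,0]},
    {"dp":[0.07,-0.15,0.36],"twist":[0,0,0]}
  ]
}}

```text
t: 24.3
ee_pos: [0.4952, -0.0694, 0.1452]
tool_rot: [[-0.976, 0.069, 0.207], [0.067, 0.998, -0.015], [-0.207, -0.001, -0.978]]
force: [-5.9, 1.5, 16.4]
grip_width: 0.0163
```

```bash
python3 -c "
from arc import *
grip()
for n in (0,1):call(2.44-.487*n,2.44-.487*(n+1))"
```

```text
24.3 hood x,y,z [-0.1113 -0.1621  0.1501] rad 0.1301 theta 2.434 F [-5.9  1.5 16.4] w 0.016326748671537227
[[-0.15, 0.32, -0.71], [-0.3, 0.69, -1.4], [-0.44, 1.1, -2.06], [-0.57, 1.55, -2.7], [-0.7, 2.04, -3.31], [-0.83, 2.56, -3.89], [-0.94, 3.12, -4.44], [-1.05, 3.72, -4.95]]
[[-0.1, 0.62, -0.48], [-0.2, 1.28, -0.92], [-0.28, 1.96, -1.32], [-0.36, 2.66, -1.68], [-0.42, 3.38, -1.99], [-0.48, 4.13, -2.27], [-0.53, 4.88, -2.49], [-0.57, 5.66, -2.68]]
```

At the far stop again (2.43 rad, contact force); now swing back.

{"fn": "apply_moves", "kwargs": {
  "targets": [
    {"dp":[-0.15,0.32,-0.71],"twist":[0,0,0]},
    {"dp":[-0.3,0.69,-1.4],"twist":[0,0,0]},
    {"dp":[-0.44,1.1,-2.06],"twist":[0,0,0]},
    {"dp":[-0.57,1.55,-2.7],"twist":[0,0,0]},
    {"dp":[-0.7,2.04,-3.31],"twist":[0,0,0]},
    {"dp":[-0.83,2.56,-3.89],"twist":[0,0,0]},
    {"dp":[-0.94,3.12,-4.44],"twist":[0,0,0]},
    {"dp":[-1.05,3.72,-4.95],"twist":[0,0,0]}
  ]
}}

```text
t: 24.97
ee_pos: [0.4975, -0.0353, 0.1964]
tool_rot: [[-0.976, 0.07, 0.206], [0.067, 0.998, -0.022], [-0.207, -0.007, -0.978]]
force: [-15.9, -31.9, 23.8]
grip_width: 0.0164
```

{"fn": "apply_moves", "kwargs": {
  "targets": [
    {"dp":[-0.1,0.62,-0.48],"twist":[0,0,0]},
    {"dp":[-0.2,1.28,-0.92],"twist":[0,0,0]},
    {"dp":[-0.28,1.96,-1.32],"twist":[0,0,0]},
    {"dp":[-0.36,2.66,-1.68],"twist":[0,0,0]},
    {"dp":[-0.42,3.38,-1.99],"twist":[0,0,0]},
    {"dp":[-0.48,4.13,-2.27],"twist":[0,0,0]},
    {"dp":[-0.53,4.88,-2.49],"twist":[0,0,0]},
    {"dp":[-0.57,5.66,-2.68],"twist":[0,0,0]}
  ]
}}

```text
t: 25.63
ee_pos: [0.5025, 0.0233, 0.2238]
tool_rot: [[-0.975, 0.069, 0.21], [0.067, 0.998, -0.017], [-0.21, -0.003, -0.978]]
force: [4.0, -9.6, 13.1]
grip_width: 0.0161
```

```bash
python3 -c "
from arc import *
grip()
wsnap('w20')
a=snapshot('scene')['color'][:,:,::-1]
cv2.imwrite('pics/s20z.png',cv2.resize(a[130:250,190:350],None,fx=5,fy=5,interpolation=cv2.INTER_CUBIC))
"
```

```text
25.6333 hood x,y,z [-0.1102 -0.069   0.2287] rad 0.1315 theta 1.466 F [ 4.  -9.6 13.1] w 0.01614353471401623
25.6333 [0.5025 0.0233 0.2238] [ -1.2   6.5 103.8  -0.9  57.6 -86.8] [ 4.  -9.6 13.1] qdmax 13.1 0.01614353471401623
[[-0.975, 0.069, 0.21], [0.067, 0.998, -0.017], [-0.21, -0.003, -0.978]]
```

View pics/s20z.png

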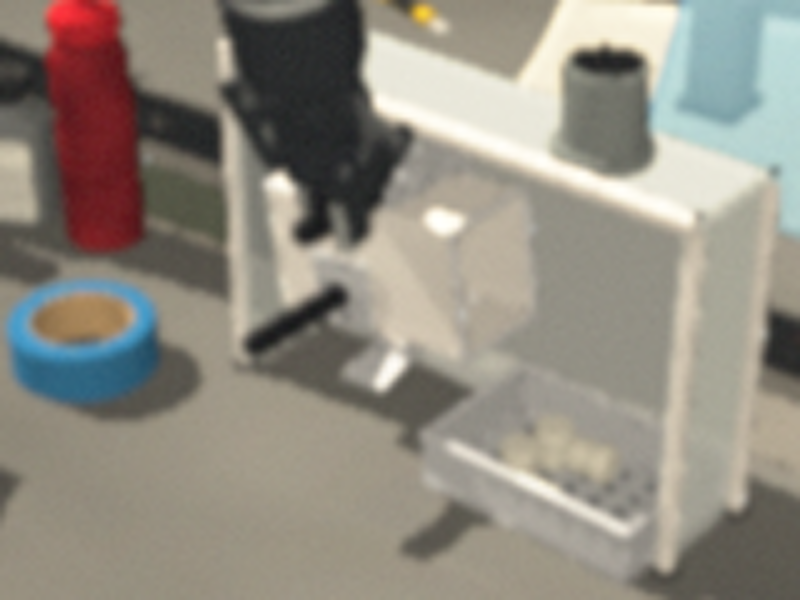

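View pics/w20.png

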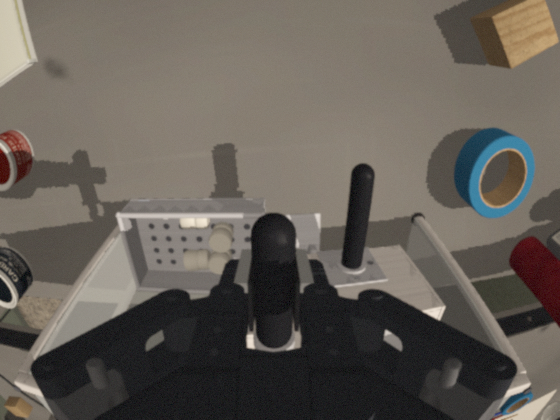

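```bash
python3 -c "
from arc import *
for n in (0,1,2):call(1.466-.489*n,1.466-.489*(n+1))"
```

```text
[[-0.03, 0.78, -0.14], [-0.05, 1.57, -0.23], [-0.06, 2.37, -0.27], [-0.06, 3.17, -0.26], [-0.04, 3.96, -0.21], [-0.02, 4.75, -0.11], [0.01, 5.53, 0.04], [0.05, 6.3, 0.23]]
[[0.05, 0.76, 0.24], [0.11, 1.5, 0.52], [0.18, 2.22, 0.85], [0.26, 2.92, 1.22], [0.35, 3.6, 1.63], [0.44, 4.25, 2.08], [0.55, 4.87, 2.57], [0.66, 5.45, 3.1]]
[[0.12, 0.55, 0.56], [0.24, 1.07, 1.15], [0.38, 1.55, 1.77], [0.51, 1.99, 2.42], [0.66, 2.39, 3.1], [0.81, 2.75, 3.79], [0.96, 3.06, 4.51], [1.11, 3.33, 5.24]]
```

{"fn": "apply_moves", "kwargs": {
  "targets": [
    {"dp":[-0.03,0.78,-0.14],"twist":[0,0,0]},
    {"dp":[-0.05,1.57,-0.23],"twist":[0,0,0]},
    {"dp":[-0.06,2.37,-0.27],"twist":[0,0,0]},
    {"dp":[-0.06,3.17,-0.26],"twist":[0,0,0]},
    {"dp":[-0.04,3.96,-0.21],"twist":[0,0,0]},
    {"dp":[-0.02,4.75,-0.11],"twist":[0,0,0]},
    {"dp":[0.01,5.53,0.04],"twist":[0,0,0]},
    {"dp":[0.05,6.3,0.23],"twist":[0,0,0]}
  ]
}}

```text
t: 26.4
ee_pos: [0.5065, 0.0869, 0.2206]
tool_rot: [[-0.976, 0.069, 0.208], [0.067, 0.998, -0.016], [-0.208, -0.002, -0.978]]
force: [8.1, -6.1, -5.3]
grip_width: 0.0166
```

```bash
python3 -c "
from arc import *
grip()"
```

```text
26.4 hood x,y,z [-0.1105 -0.0053  0.2254] rad 0.1307 theta 0.974 F [ 8.1 -6.1 -5.3] w 0.016646224646363967
```

{"fn": "apply_moves", "kwargs": {
  "targets": [
    {"dp":[0.05,0.76,0.24],"twist":[0,0,0]},
    {"dp":[0.11,1.5,0.52],"twist":[0,0,0]},
    {"dp":[0.18,2.22,0.85],"twist":[0,0,0]},
    {"dp":[0.26,2.92,1.22],"twist":[0,0,0]},
    {"dp":[0.35,3.6,1.63],"twist":[0,0,0]},
    {"dp":[0.44,4.25,2.08],"twist":[0,0,0]},
    {"dp":[0.55,4.87,2.57],"twist":[0,0,0]},
    {"dp":[0.66,5.45,3.1],"twist":[0,0,0]}
  ]
}}

```text
t: 27.07
ee_pos: [0.5097, 0.1414, 0.1879]
tool_rot: [[-0.976, 0.068, 0.206], [0.067, 0.998, -0.016], [-0.207, -0.002, -0.978]]
force: [3.5, -4.7, 4.8]
grip_width: 0.0164
```

```bash
python3 -c "
from arc import *
grip()"
```

```text
27.0667 hood x,y,z [-0.1108  0.0492  0.1928] rad 0.1301 theta 0.482 F [ 3.5 -4.7  4.8] w 0.01644153260258421
```

{"fn": "apply_moves", "kwargs": {
  "targets": [
    {"dp":[0.12,0.55,0.56],"twist":[0,0,0]},
    {"dp":[0.24,1.07,1.15],"twist":[0,0,0]},
    {"dp":[0.38,1.55,1.77],"twist":[0,0,0]},
    {"dp":[0.51,1.99,2.42],"twist":[0,0,0]},
    {"dp":[0.66,2.39,3.1],"twist":[0,0,0]},
    {"dp":[0.81,2.75,3.79],"twist":[0,0,0]},
    {"dp":[0.93,3.0,4.35],"twist":[0,0,0]},
    {"dp":[1.0,3.15,4.7],"twist":[0,0,0]}
  ]
}}

```text
t: 27.73
ee_pos: [0.5115, 0.173, 0.1391]
tool_rot: [[-0.976, 0.068, 0.205], [0.067, 0.998, -0.015], [-0.206, -0.001, -0.979]]
force: [3.1, -5.6, 4.8]
grip_width: 0.0162
```

{"fn": "apply_moves", "kwargs": {
  "targets": [
    {"dp":[0.05,0.08,0.25],"twist":[0,0,0]},
    {"dp":[0.1,0.15,0.5],"twist":[0,0,0]}
  ]
}}

```text
t: 27.9
ee_pos: [0.5118, 0.1742, 0.1354]
tool_rot: [[-0.976, 0.069, 0.206], [0.067, 0.998, -0.015], [-0.207, -0.001, -0.978]]
force: [-22.6, -18.6, 49.6]
grip_width: 0.0166
```

```bash
python3 -c "
from arc import *
grip()"
```

```text
27.9 hood x,y,z [-0.1109  0.0821  0.1403] rad 0.1305 theta 0.002 F [-22.6 -18.6  49.6] w 0.016570457945320912
```

{"fn": "apply_moves", "kwargs": {
  "targets": [
    {"dp":[-0.03,-0.05,-0.18],"twist":[0,0,0]},
    {"dp":[-0.03,-0.05,-0.18],"twist":[0,0,0]}
  ]
}}

```text
t: 28.07
ee_pos: [0.5115, 0.1738, 0.1364]
tool_rot: [[-0.976, 0.069, 0.205], [0.067, 0.998, -0.015], [-0.206, -0.001, -0.979]]
force: [4.5, -1.9, 1.8]
grip_width: 0.0162
```

{"fn": "apply_moves", "kwargs": {
  "targets": [
    {"dp":[0,0,0],"twist":[0,0,0]},
    {"dp":[0,0,0],"twist":[0,0,0]},
    {"dp":[0,0,0],"twist":[0,0,0]},
    {"dp":[0,0,0],"twist":[0,0,0]},
    {"dp":[0,0,0],"twist":[0,0,0]}
  ],
  "jaw": 5
}}

```text
t: 28.48
ee_pos: [0.511, 0.174, 0.136]
tool_rot: [[-0.977, 0.068, 0.204], [0.067, 0.998, -0.015], [-0.205, -0.001, -0.979]]
force: [-0.1, 0.3, -0.2]
grip_width: 0.0498
```

{"fn": "apply_moves", "kwargs": {
  "targets": [
    {"dp":[0.2,0,-2],"twist":[0,0,0]},
    {"dp":[0.5,0,-5],"twist":[0,0,0]},
    {"dp":[2.5,0,-8],"twist":[0,0,0]},
    {"dp":[5.5,0,-10],"twist":[0,-0.1,0]},
    {"dp":[9,0.5,-11],"twist":[0,-0.2,0]},
    {"dp":[12,1,-12],"twist":[0,-0.3,0]},
    {"dp":[12,1,-12],"twist":[0,-0.3,0]}
  ]
}}

```text
t: 29.07
ee_pos: [0.3649, 0.1941, 0.2282]
tool_rot: [[-0.87, 0.067, 0.488], [0.059, 0.998, -0.032], [-0.49, 0.001, -0.872]]
force: [-0.0, 0.4, 0.9]
grip_width: 0.0501
```

```bash
python3 -c "
from arc import *
wsnap('w21')
a=snapshot('top')['color'][:,:,::-1];cv2.imwrite('pics/top21.png',a)
cv2.imwrite('pics/t21z.png',cv2.resize(a[90:210,180:340],None,fx=5,fy=5,interpolation=cv2.INTER_CUBIC)[:600])
a=snapshot('scene')['color'][:,:,::-1]
cv2.imwrite('pics/s21z.png',cv2.resize(a[130:250,190:350],None,fx=5,fy=5,interpolation=cv2.INTER_CUBIC))
"
```

```text
29.0667 [0.3649 0.1941 0.2282] [ 32.1 -10.5 123.  -23.7  45.6 -40.6] [-0.   0.4  0.9] qdmax 19.81 0.050140845237581874
[[-0.87, 0.067, 0.488], [0.059, 0.998, -0.032], [-0.49, 0.001, -0.872]]
```

View pics/t21z.png

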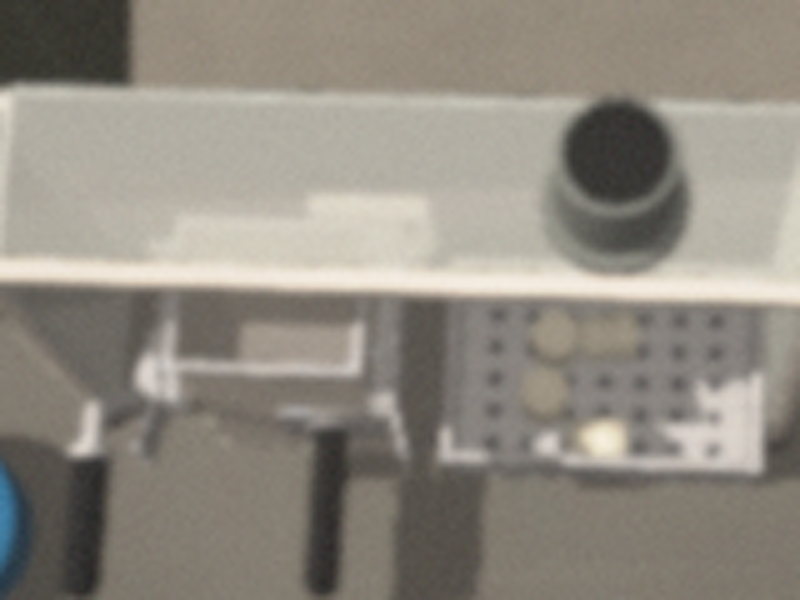

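View pics/s21z.png

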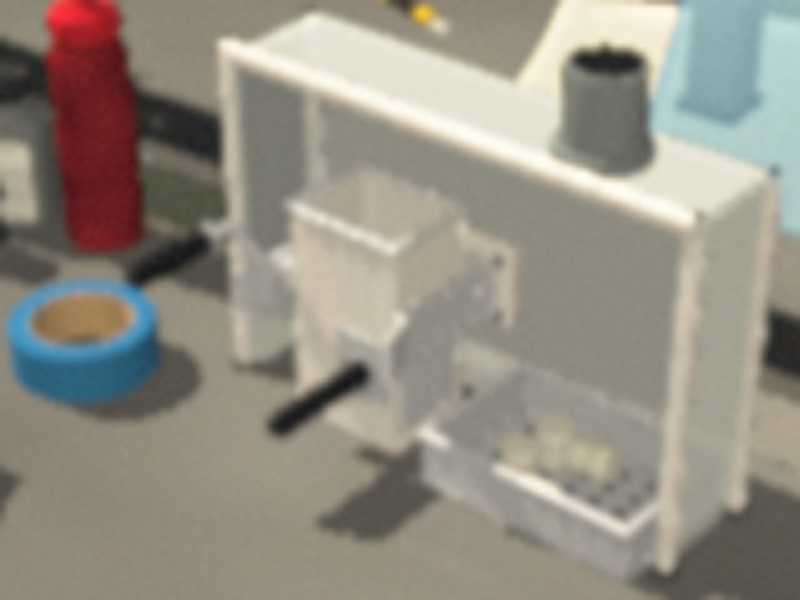

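View pics/w21.png

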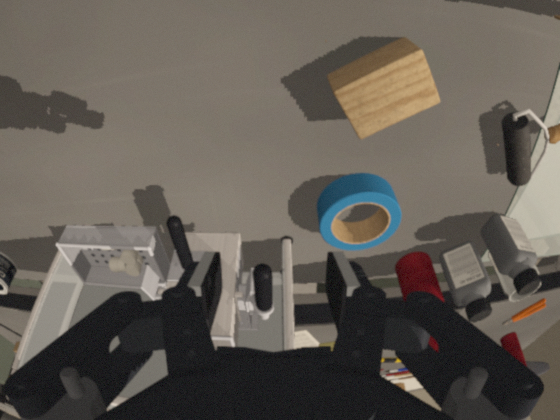

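Run:
```python
import cv2,numpy as np
a=cv2.imread("pics/top0.png");b=cv2.imread("pics/top21.png")
z=cv2.imread("pics/t5z.png")  # 5x of [100:220,165:325]
c=cv2.resize(z,(160,120),interpolation=cv2.INTER_AREA)
def pc(A,B): 
    g=lambda x:cv2.cvtColor(x,cv2.COLOR_BGR2GRAY).astype(np.float32)
    A,B=g(A),g(B);w=cv2.createHanningWindow(A.shape[::-1],cv2.CV_32F);return cv2.phaseCorrelate(A,B,w)
for n,(x,y,w,h) in dict(lever=(187,175,22,38),handle=(232,172,24,40),rim=(210,155,50,18),trim=(200,120,80,30),tray=(300,150,30,40)).items():
    if x+w<=325 and y+h<=220: print(n,"vs pre-swing",np.round(pc(c[y-100:y-100+h,x-165:x-165+w],b[y:y+h,x:x+w])[0],2))
    print(n,"vs start",np.round(pc(a[y:y+h,x:x+w],b[y:y+h,x:x+w])[0],2))
for n,(x,y,w,h) in dict(tape=(140,170,42,50),tin=(380,195,40,36),block=(130,238,56,46)).items(): print(n,np.round(pc(a[y:y+h,x:x+w],b[y:y+h,x:x+w]),2))
```

```text
lever vs pre-swing [0.16 0.02]
lever vs start [-0.11  0.  ]
handle vs pre-swing [0.06 0.04]
handle vs start [-0.23 -0.28]
rim vs pre-swing [ 0.27 -0.41]
rim vs start [0.22 2.58]
trim vs pre-swing [-0.1  -0.03]
trim vs start [ 0.08 -0.12]
tray vs start [-0.09 -0.15]Traceback (most recent call last):
  File "<stdin>", line 11, in <module>
    return _wrapfunc(a, 'round', decimals=decimals, out=out)
    return _wrapit(obj, method, *args, **kwds)
    conv = _array_converter(obj)
ValueError: setting an array element with a sequence. The requested array has an inhomogeneous shape after 1 dimensions. The detected shape was (2,) + inhomogeneous part.
```

View pics/top21.png

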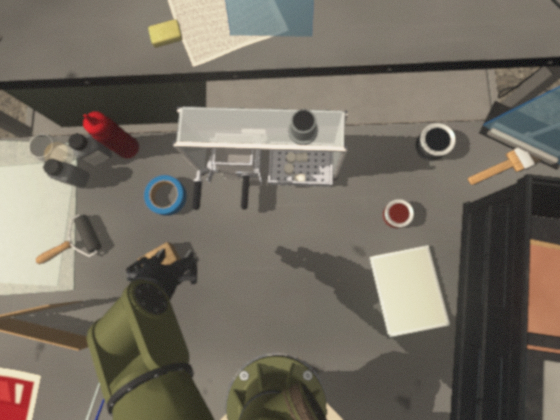

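{"fn": "apply_moves", "kwargs": {
  "targets": [
    {"dp":[0,0,-1],"twist":[0,0,0]},
    {"dp":[0,0,-2],"twist":[0,0,0]},
    {"dp":[0,0,-2],"twist":[0,0,0]},
    {"dp":[0,0,-2],"twist":[0,0,0]}
  ]
}}

```text
t: 29.55
ee_pos: [0.3614, 0.1942, 0.2466]
tool_rot: [[-0.872, 0.069, 0.484], [0.06, 0.998, -0.034], [-0.485, -0.001, -0.875]]
force: [-0.2, 0.5, 0.1]
grip_width: 0.0499
```

Run:
```python
from h import *
s=status.observe();print(s["t"],np.round(s["ee_pos"],3),np.round(s["force"],1),np.abs(s["qd"]).max())
a=cv2.imread("pics/top0.png");b=snapshot("top")["color"][:,:,::-1].copy()
a2=cv2.imread("pics/scene0.png");b2=snapshot("scene")["color"][:,:,::-1].copy()
def pc(A,B): 
    g=lambda x:cv2.cvtColor(x,cv2.COLOR_BGR2GRAY).astype(np.float32)
    A,B=g(A),g(B);w=cv2.createHanningWindow(A.shape[::-1],cv2.CV_32F);return np.round(cv2.phaseCorrelate(A,B,w)[0],2)
for n,(x,y,w,h) in dict(tape=(140,170,42,50),tin=(380,195,40,36),lever=(187,175,22,38)).items(): print(n,pc(a[y:y+h,x:x+w],b[y:y+h,x:x+w]))
c=cv2.resize(cv2.imread("pics/t5z.png"),(160,120),interpolation=cv2.INTER_AREA)
x,y,w,h=232,172,24,40;print("handle vs pre-swing",pc(c[y-100:y-100+h,x-165:x-165+w],b[y:y+h,x:x+w]))
s2,d2=wsnap("w22")
# wood block (wrist) corners via colour mask, top face centroid approx
s3,d3=load("w6")
for S,D,n in((s2,d2,"end"),(s3,d3,"w6")):
    hsv=cv2.cvtColor(D["color"],cv2.COLOR_RGB2HSV);m=cv2.inRange(hsv,(8,70,90),(25,200,255));k=cv2.connectedComponentsWithStats(m)
    print(n,[(k[2][i][4],won(D,S,k[3][i],.035).round(3)) for i in range(1,k[0]) if k[2][i][4]>400])
d=snapshot("top");print(onz(d,(157,256),.04))
cv2.imwrite("pics/s22.png",b2)
```

```text
29.55 [0.361 0.194 0.247] [-0.2  0.5  0.1] 1.0342266340656419
tape [ 0.32 -0.04]
tin [ 0.2  -0.04]
lever [-0.33  0.19]
handle vs pre-swing [ 0.   -0.06]
29.65 [0.3611 0.1941 0.246 ] [ 32.5 -12.1 121.6 -22.6  48.8 -41.9] [ 0.7 -0.9 -0.2] qdmax 0.48 0.0502041199596717
[[-0.873, 0.069, 0.483], [0.06, 0.998, -0.035], [-0.484, -0.002, -0.875]]
end [(np.int32(6325), array([0.36 , 0.296, 0.035])), (np.int32(1170), array([0.55 , 0.295, 0.035]))]
w6 [(np.int32(2974), array([0.382, 0.298, 0.035])), (np.int32(1585), array([0.552, 0.297, 0.035]))]
[0.37551883 0.30153736 0.04      ]
```

View pics/s22.png

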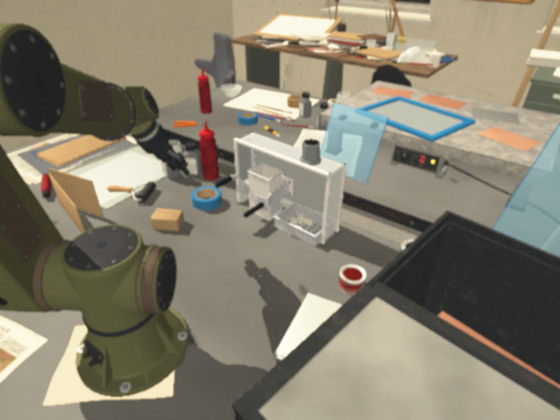

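```bash
python3 -c "
from plant import order
print(order.hand_in())"
```

```text
the job is handed in; nothing more can be done
None
```

The job is handed in at about 30 s. The canister is home and upright in the cradle, all four stoppers are in the drain tray, and the robot is clear of everything.

**What I did:**
- I slid the canister by its handle along the bench into the cradle until it stopped firmly (about 17–19 N). The camera put its rim and handle end within about 2 mm of home.
- I swung the lever to the far stop, but at least one stopper stayed inside; I saw it in the mouth partway through the swing back. I went back to the far stop, rocked the lever twice by about 20° and pressed it to the stop again, after which all four were out.
- I swung the lever back to the upright stop (measured 0.002 rad), let go and retreated.

**Last checks:**
- **Canister and lever:** the top camera shows the handle within 0.1 px of where it was before the swing. The lever is within 0.4 px of its start (about 1 mm).
- **Stoppers:** all four are visible in the tray and none on the visible part of the canister floor.
- **Bystanders:** the tape roll and tin have not moved (shifts of 0.3 px or less). The arm hid part of the block from above, so I judged it only from the scene and wrist pictures, where it looks unmoved.

**Worth knowing:**
- Pressing the lever against its stops showed brief wrist forces of 43, 57 and 50 N. These went through the finger pads on the lever, well below the 120 N wrist limit. I don't know whether the 40 N limit on the arm and gripper body counts pad contact.
- On the first return swing the lever slipped about 8 mm in the grip, so I regripped it once before continuing.

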